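# Extend a snap-button telescopic tube into its clevis and pin it

### The arm

A 6-joint arm with a two-finger parallel gripper is mounted at the origin on the work surface. World frame = base frame: x ahead of the robot, y to its left, z up, the work surface at z = 0. Lengths are in mm, angles in rad, forces in N, time in s.
With the tool pointing down it reaches from about 350 to 875 mm from the base axis. Payload 15.5 kg.
Tool frame: the origin (TCP) lies at the centre of the arm's flange, where the gripper is bolted on; the fingertips stand 173 mm ahead of it and the grasp point (between the pads) lies ctrl.grasp_offset ahead of it (ctrl.grasp_offset is the distance from the TCP to the grasp point, in mm); y points along the fingers, z is the direction in which the jaws open and shut, and the axes are right-handed (so a half turn about y gives the same grasp; the last joint's range is limited). The gripper opens to 85 mm and grips with 20 to 120 N. Pads are 22 mm wide; open, the fingers measure 114 mm over their backs; the gripper's body (76 mm by 85 mm) begins 54 mm behind the grasp point. The pads swing forward as they close: fully open they stand 13 mm farther back than shut.
Start: joints at [1.177, 0.494, 1.345, -0, 1.302, -0.096], TCP at [183.382, 597.494, 404.677] pointing down, gripper open.
Joint ranges: [-2.91, 2.91], [-0.82, 2.16], [0.22, 2.67], [-1.22, 4.37], [0.12, 2.79], [-3.08, 3.08]. Speed limits (rad/s): [1.89, 1.89, 2.57, 3.01, 3.01, 3.01].

### API

Orientations are given as a unit quaternion [w, x, y, z].
In Python, from workcell import ctrl gives the robot as it stands.
- The arm moves only by the tool jog_arm, never from a script. Its argument "plan" is a list of rows, each an object of numbers: "wx", "wy", "wz": the turn, a rotation vector about the tool's x, y, z in rad; "dx", "dy", "dz": the shift along the tool's x, y, z in mm; "gripper": the gripper's target within -1 to 1 (fully open at 1, half-way at 0, shut at -1). A call has 1 to 12 rows; each row is the pose to reach, as a shift and turn from the pose measured when the call began, along the tool's axes at that moment; what a row does not reach only later rows make up. A row lasts 1/8 s, in which the tool goes at most 62.5 mm and 10.7 degrees, less where a joint would pass 70% of its speed; a pose out of reach is approached as far as the arm can. A call with a gripper value outside its range is refused whole. The fingers move at their own pace and stop on an object; "force" is the grip in N (left out, the last holds). Time passes only in rows, so rows that repeat a pose let the fingers close. It gives the time, the measured TCP pose, the force and the opening at its end, in the units of the state.
- ctrl.state(): the state, without advancing time (a new reading comes with each control period).
- ctrl.camera(name): name is "side" or "top"; returns a dict with "pixels" (400x640x3 uint8, red, green, blue), "fovy" (degrees; the focal length in pixels is half the picture's height over the tangent of half this angle, whatever the lens; pixels are square), "cx", "cy" (the principal point, pixels), "k1" (the pictures are not rectified: a ray, as slopes to the right and down, at radius r is drawn at 1 + k1 r^2 times it, then the intrinsics apply), "T" (4x4, takes a point from camera to world coordinates). Camera axes: x right, y down, z forward; pixel columns grow to the right and rows downward; lengths in mm; the calibration is good to about 2 mm. A picture is of the moment at which its call begins. There is no depth.
- ctrl.sign_off(): hands the job in, once; it reports no verdict.
Trained networks look in a picture, given as the dict that the camera call returned (one of the last four; its "shot" number tells which), for a name from the list of things; names that differ only in an ending like _2 or _b are one class to them, and where a whole thing is asked for, a point or a joint stands for the part that bears it (a point fixed in the world has none). Each returns a list of dicts, best first, with "p" (0 to 1); they miss things now and then, are a little off and sometimes report something else, mostly with a low value. They report only what shows in the picture. A call takes as long as a camera call. They do not tell look-alikes from the thing itself.
- ctrl.outline_of(target, picture): "region" (400x640 bool, what is visible of it) and "uv" ([column, row] in pixels, amid what is visible of it).
The state is a dict: "t": time; "joint_pos": joint angles; "qvel": joint speeds; "tau": joint torques, N m; "eef_pos": TCP position; "eef_rot": TCP orientation; "force": force on the tool from outside, world axes, zero at the start; "torque": the same for the moment, N m; "grip_width": finger opening in mm.
Only numpy, scipy, OpenCV 4.12 (cv2) and the standard library are available. Lean on these libraries where they do the work, as an engineer would, in place of code of your own. Each camera call takes 0.05 s, during which the arm holds its last target.

### The job

On the bench rig, press the spring snap button flush and slide the outer tube out towards the clevis until the button snaps up in the tube's next hole. Then take the loose pin from its black block and put it down through the clevis and the tube's eye until its collar sits on the clevis, and let go. Work gently, without forcing the tube, and leave the other things on the bench where they are.

Things in the scene. Friction and masses are not known exactly. Their poses are not given: they have to be found in the camera images.
- rig: Fixed bench rig. Grey base plate 90 x 400 x 12 mm; tail bracket at its -y end, 86 mm high; 32 mm square steel bar along y from the bracket; aluminium outer tube sliding on the bar; steel clevis at the +y end. Origin: centre of the plate's underside, on the bench; z up; y from bracket to clevis, the way the tube slides out. Tube axis at x = 0, 56 mm over the bench.
- tube (a joint): Outer tube slid out, m: 0 with the button in the starting hole, 0.050 in the next; about 1.3 mm play either way; held while the button stands in a hole. Sliding friction 3 N; stays where left. 42 mm square, 150 long (75 each side of the starting hole), wall 4, flat top 77 mm over the bench. Three 20.5 mm holes in the top, 50 apart: starting hole in the middle, next hole on the bracket side.
- button (a joint): Snap button pressed in, m: 0 up, 0.011 crown flush with the tube's top, 0.018 at most. Spring 4 N at 0, 7.6 N at flush. 18 mm domed steel stud on the bar: it stays at rig x = 0, y = 0 as the tube slides. Held flush (within 1 mm) while the tube is pushed with 10 to 20 N, it wedges under the tube wall, stays there unheld, then snaps up and stops the tube at the next uncovered hole.
- button_top (a point): Top of the button's crown (round, 9 mm radius), on the button's axis; 11 mm above the tube's top face (88 mm over the bench) when it stands up.
- lug (a point): Foot centre of the push lug's face, level with the tube's top. The lug is an upright rib across the tube, 42 wide, 8 thick, 16 mm high (to 93 mm over the bench); it moves with the tube. Its face looks to rig -y, towards the button, 14 mm on the clevis side of the starting hole's centre: a closed fingertip fits there, to press the button down and, keeping it down, push the lug towards the clevis.
- next_hole (a point): Centre of the mouth of the next hole, in the tube's top face; it moves with the tube and lies 50 mm on the bracket side of the starting hole.
- eye (a point): Centre of the upper mouth of the eye: an 18 mm upright hole through the 12 mm thick, 36 mm wide steel tongue on the tube's end, 105 mm on the clevis side of the starting hole's centre; it moves with the tube. The tongue's top is 62 mm over the bench.
- clevis_mouth (a point): Centre of the upper clevis hole's mouth, 72 mm over the bench, rig x = 0, y = 155 mm. Two level knuckles 8 thick (44 wide, y 135 to 185 mm), tops at 72 and 48 mm, 18 mm holes in line, gap between for the tongue, on an upright plate at y 184 to 198, no higher. At tube 0.050 the eye is in line within the play; the pin's tapered tip centres it. Free below down to 12 mm.
- pin_block: Fixed black block 60 x 60 x 56 mm with an upright 16 mm through hole in its middle in which the pin stands, collar on the block's top. Origin: centre of its underside, on the bench.
- pin: Loose steel pin, 92 mm long, about 0.18 kg, upright in the block at the start. Origin: centre of its lower tip; z along the pin to its head. Shank 14 mm diameter from 12 to 52 mm above the tip, tapering to 7 mm at the tip; above it a round dark head 30 mm diameter, 40 mm high (52 to 92 mm), to grip from above; the head's underside is the collar.
- pin_collar (a point): Point on the pin's axis at the underside of its head (the collar), 52 mm above the tip.
- parts_bin: Bystander: loose open blue bin 160 x 100 x 70 mm; origin at the centre of its underside. Leave it alone.
- spanner: Bystander: loose spanner 180 mm long, lying on the bench. Leave it alone.
- grease_jar: Bystander: loose white jar, 64 mm diameter, 90 mm high; origin at the centre of its underside. Leave it alone.
- tape_roll: Bystander: loose black disc-shaped roll, 90 mm diameter, 30 mm high; origin at the centre of its underside. Leave it alone.
Mind the look-alikes: they are no part of the job. Leave any orange look-alike of the pin alone.

How it is judged:
By the outcome, as a careful person would: the job done as asked, in the order asked, and still so for the second after the job is handed in, with the robot touching nothing.
It also fails if it takes over 50 s, if anything falls off the work surface, if the arm or the gripper's body presses on something with over 40 N, if the wrist force passes 120 N, or if a joint passes its speed limit or range.

## Working session

There is one attempt and no reset: what is moved stays moved. The work goes in short steps, Python scripts to look and compute and a tool call to move; the robot and the scene stay as the last step left them, time stands still between calls to the robot, and variables do not carry over. Pictures are saved under pics/ and viewed, and the job is handed in when it is done.

Besides the shell and the picture viewer there is one more tool, called after "Emit:" as a command line: name --argument value ..., lists and objects as JSON in quotes. jog_arm: Moves the arm, as the interface text tells. Its arguments: {"type":"object","properties":{"plan":{"type":"array","items":{"type":"object","properties":{"wx":{"type":"number"},"wy":{"type":"number"},"wz":{"type":"number"},"dx":{"type":"number"},"dy":{"type":"number"},"dz":{"type":"number"},"gripper":{"type":"number"}}}},"force":{"type":"number"}},"required":["plan"]}

```bash
ls; mkdir -p pics; python3 - <<'E'
from workcell import ctrl
import cv2,pickle
print(ctrl.state(), ctrl.grasp_offset)
for n in("side","top"):
    c=ctrl.camera(n); pickle.dump(c,open(f"{n}0.pkl","wb"))
    cv2.imwrite(f"pics/{n}0.png",c["pixels"][:,:,::-1])
    print(n,{k:v for k,v in c.items() if k!="pixels"})
E
```

```text
pics
{'t': 0.0, 'joint_pos': array([ 1.17750255e+00,  4.94233619e-01,  1.34616466e+00, -2.02437825e-05,
        1.30246938e+00, -9.55017940e-02]), 'qvel': array([-9.85481467e-04,  8.73671046e-05, -1.31722227e-03,  1.08854272e-03,
       -1.24962906e-03, -1.09304283e-03]), 'tau': array([ 4.51824177e-03, -8.82172537e+01, -3.83890522e+01,  3.07550799e-04,
        9.75792180e-03,  7.48090724e-05]), 'eef_pos': array([183.32476716, 597.35255516, 404.05738438]), 'eef_rot': array([-0.69884405,  0.69972216, -0.10499725,  0.10479248]), 'force': array([ 0.05704433, -0.13609393, -0.64660803]), 'torque': array([ 0.0284353 , -0.00424143,  0.02339037]), 'grip_width': 85.56888587685417} 154.70000000000002
side {'fovy': 48.50675923843435, 'cx': 321.0809422333578, 'cy': 200.5839120920444, 'k1': -0.09566890721762725, 'T': array([[ 9.09714938e-01, -2.53517802e-01,  3.28857805e-01,
         1.78696509e+02],
       [-4.14843828e-01, -5.89195304e-01,  6.93363896e-01,
        -8.08627508e+02],
       [ 1.79813834e-02, -7.67188124e-01, -6.41170065e-01,
         8.36755732e+02],
       [ 0.00000000e+00,  0.00000000e+00,  0.00000000e+00,
         1.00000000e+00]]), 'shot': 1}
top {'fovy': 57.9262300906689, 'cx': 331.0037025537921, 'cy': 203.09883619277653, 'k1': -0.022853526235642026, 'T': array([[-1.91797696e-02, -9.95147416e-01,  9.65078116e-02,
         4.51997515e+02],
       [-9.99649110e-01,  1.73231720e-02, -2.00391006e-02,
         2.24823303e+01],
       [ 1.82700378e-02, -9.68582932e-02, -9.95130482e-01,
         1.12069560e+03],
       [ 0.00000000e+00,  0.00000000e+00,  0.00000000e+00,
         1.00000000e+00]]), 'shot': 2}
```

View pics/side0.png

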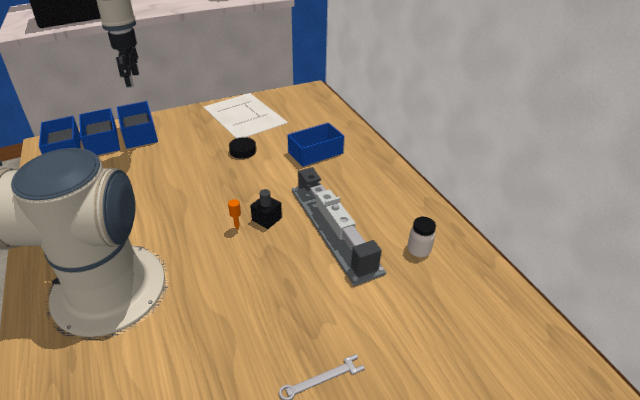

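View pics/top0.png

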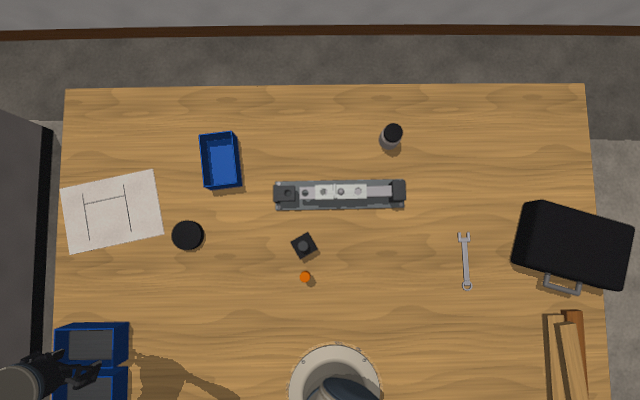

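Side view: the rig's bracket is at (366,258) and its clevis at (310,182). The dark pin in the black block is at (265,208), and an orange look-alike stands at (235,212). Top view: the clevis is at (287,192), the bracket at (398,190), the block and pin at (304,246), and the orange pin at (305,277).

```bash
cat > h.py <<'E'
import numpy as np,cv2,pickle
def K(c):
    f=200/np.tan(np.radians(c["fovy"])/2); return f,c["cx"],c["cy"],c["k1"]
def ray(c,uv):
    f,cx,cy,k=K(c); d=np.array([(uv[0]-cx)/f,(uv[1]-cy)/f]); u=d.copy()
    for _ in range(20): u=d/(1+k*(u@u))
    return c["T"][:3,:3]@np.array([u[0],u[1],1.]), c["T"][:3,3]
def atz(c,uv,z):
    r,o=ray(c,uv); return o+r*(z-o[2])/r[2]
def proj(c,p):
    f,cx,cy,k=K(c); q=c["T"][:3,:3].T@(np.asarray(p,float)-c["T"][:3,3]); s=q[:2]/q[2]
    s=s*(1+k*(s@s)); return np.array([s[0]*f+cx,s[1]*f+cy])
def crop(c,x0,y0,w,h,s,fn):
    cv2.imwrite(fn,cv2.resize(c["pixels"][y0:y0+h,x0:x0+w,::-1],None,fx=s,fy=s,interpolation=cv2.INTER_CUBIC))
E
python3 - <<'E'
from h import *
from workcell import ctrl
S=ctrl.camera("side");T=ctrl.camera("top")
pickle.dump((S,T),open("st1.pkl","wb"))
crop(S,210,160,190,130,4,"pics/cs1.png"); crop(T,260,165,160,125,5,"pics/ct1.png")
Z=dict(button_top=88,lug=77,next_hole=77,eye=62,clevis_mouth=72,pin_collar=56,pin=80,pin_block=56,rig=40,tube=70,button=85)
for n,z in Z.items():
    for nm,c in(("S",S),("T",T)):
        for o in ctrl.outline_of(n,c)[:2]:
            print(n,nm,round(o["p"],2),np.round(o["uv"],1),int(o["region"].sum()),np.round(atz(c,o["uv"],z),1))
E
```

```text
lug S 0.63 [329.8 209.4] 957 [574.4 -28.7  77. ]
lug S 0.49 [420.1 235.3] 839 [ 737.5 -205.1   77. ]
lug T 0.74 [333.9 191.4] 925 [587.3  -7.6  77. ]
next_hole S 0.94 [331.7 206.8] 993 [583.4 -21.2  77. ]
next_hole T 0.58 [332.2 193.5] 833 [581.2  -2.6  77. ]
eye S 0.77 [332.7 210.8] 1041 [586.9 -21.4  62. ]
eye T 0.98 [328.1 192.3] 931 [586.8   9.1  62. ]
clevis_mouth S 0.78 [333.4 230.2] 4342 [551.4 -98.4  72. ]
clevis_mouth T 0.75 [338.4 194.4] 3783 [578.9 -20.8  72. ]
pin_collar S 0.61 [234.7 210.8] 257 [350.   88.1  56. ]
pin_collar S 0.6 [264.5 194.1] 156 [446.  123.7  56. ]
pin_collar T 0.61 [302.3 278.5] 104 [337.   88.5  56. ]
pin_collar T 0.42 [304.4 246.3] 90 [429.7  81.3  56. ]
pin S 0.75 [262.1 193.9] 162 [432.1  98.4  80. ]
pin S 0.64 [237.9 208.5] 220 [354.9  66.   80. ]
pin T 0.51 [305.  248.1] 81 [425.1  78.3  80. ]
pin_block S 0.67 [268.  211.6] 708 [430.5  49.9  56. ]
pin_block T 0.74 [309.1 243.2] 297 [438.5  67.4  56. ]
rig S 0.79 [340.3 232.1] 4359 [580.3 -82.2  40. ]
rig T 0.93 [337.7 195.3] 3865 [580.1 -19.9  40. ]
tube S 0.68 [331.5 210.8] 944 [579.7 -28.3  70. ]
tube T 0.65 [333.7 192.1] 858 [586.1  -7.2  70. ]
```

View pics/cs1.png

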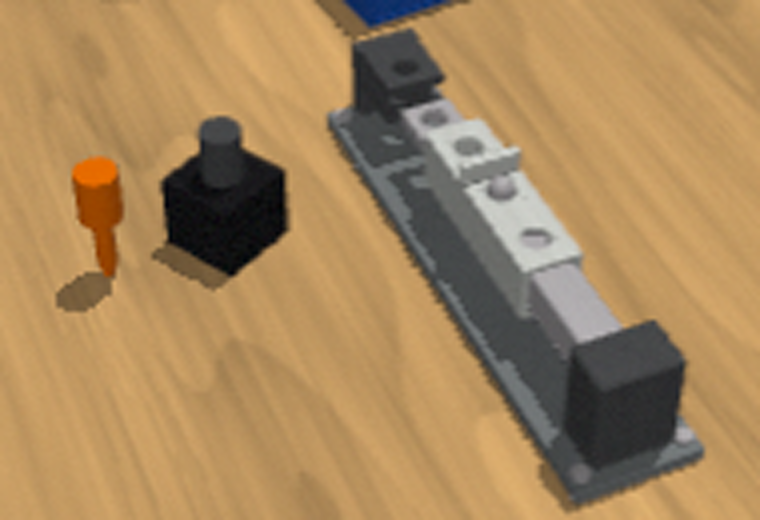

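View pics/ct1.png

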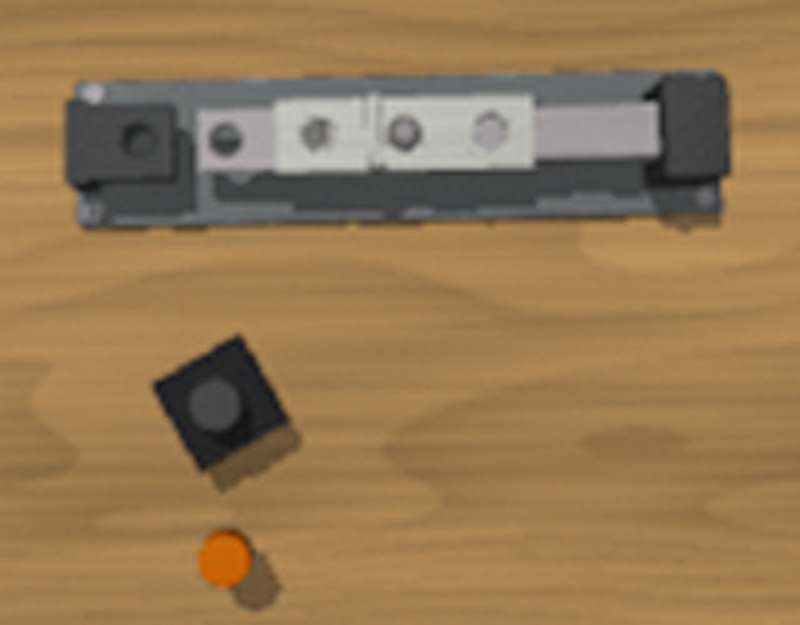

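Side crop: the clevis hole is at crop (405,67), the eye (434,117), the button (502,180) with the lug just beyond it, and the next hole (537,238). The grey pin in the black block is at crop (220,130), and the free-standing orange one at (97,172) is the look-alike. The top crop agrees, with the grey pin at (215,404) and the orange at (225,558).

```bash
python3 - <<'E'
from h import *
from scipy.optimize import least_squares
S,T=pickle.load(open("st1.pkl","rb"))
def t(a,b): return np.array([(a+.5)/5-.5+260,(b+.5)/5-.5+165])
def s(a,b): return np.array([(a+.5)/4-.5+210,(b+.5)/4-.5+160])
M=[(T,t(139,140),(0,155,72)),(T,t(226,138),(0,105,62)),(T,t(318,133),(0,50,77)),(T,t(404,130),(0,0,88)),(T,t(490,130),(0,-50,77)),
(T,t(78,83),(45,200,12)),(T,t(718,72),(45,-200,12)),(T,t(80,228),(-45,200,12)),(T,t(720,216),(-45,-200,12)),
(S,s(405,67),(0,155,72)),(S,s(434,116),(0,105,62)),(S,s(468,146),(0,50,77)),(S,s(502,179),(0,0,88)),(S,s(537,238),(0,-50,77)),
(S,s(331,117),(-45,200,12)),(S,s(573,492),(-45,-200,12)),(S,s(702,450),(45,-200,12))]
def W(q,p):
    c,sn=np.cos(q[2]),np.sin(q[2]); return np.array([q[0]+c*p[0]-sn*p[1],q[1]+sn*p[0]+c*p[1],p[2]])
for nm,MM in(("both",M),("T",M[:9]),("S",M[9:])):
    f=lambda q:np.concatenate([proj(c,W(q,p))-uv for c,uv,p in MM])
    for y0 in (0,):
        r=least_squares(f,[580,-15,y0],x_scale=[10,10,.1],loss="soft_l1")
        print(nm,r.x,r.cost); print(np.round(f(r.x).reshape(-1,2),1).tolist())
    if nm=="both": q=r.x
for p in [(0,0,88),(0,14,77),(0,155,72),(0,155,72)]: print(p,W(q,p))
print("pin",atz(T,t(215,404),96),atz(S,s(220,131),96),"orange",atz(T,t(225,558),90))
r1,o1=ray(T,t(215,404));r2,o2=ray(S,s(220,131))
A=np.array([r1,-r2]).T; k=np.linalg.lstsq(A,o2-o1,rcond=None)[0]; print(o1+k[0]*r1,o2+k[1]*r2)
E
```

```text
both [ 5.88342649e+02 -2.69260378e+01 -8.23730974e-04] 4.734579522814967
[[-0.0, -0.6], [-0.1, -0.0], [0.2, 0.0], [0.3, -0.2], [0.0, 0.1], [-0.5, -0.9], [0.2, -0.7], [-0.8, -0.9], [0.9, -0.7], [-0.1, 0.2], [-0.3, 0.6], [-0.4, 0.4], [-0.6, 0.0], [-1.0, 0.3], [-1.4, -1.0], [-0.1, 1.0], [0.2, -0.1]]
T [ 5.87076902e+02 -2.68597674e+01  2.32685449e-04] 1.4387197435837427
[[-0.0, -0.1], [-0.1, 0.4], [0.1, 0.5], [0.3, 0.3], [0.0, 0.5], [-0.5, -0.4], [0.1, -0.3], [-0.8, -0.5], [0.9, -0.4]]
S [ 5.89843181e+02 -2.64819537e+01 -4.95112050e-03] 1.770109741842886
[[0.5, -0.1], [0.3, 0.3], [0.1, 0.1], [-0.2, -0.2], [-0.6, 0.0], [-0.8, -1.3], [0.0, 0.7], [0.4, -0.3]]
(0, 0, 88) [588.34264948 -26.9260378   88.        ]
(0, 14, 77) [588.35418172 -12.92604255  77.        ]
(0, 155, 72) [588.47032777 128.07390961  72.        ]
(0, 155, 72) [588.47032777 128.07390961  72.        ]
pin [433.15839399  84.0920604   96.        ] [434.94298591  82.65506159  96.        ] orange [346.89039672  79.88507338  90.        ]
[433.1471812   84.1287297   95.39011476] [435.18036925  83.48073393  95.31377372]
```

```bash
cat >> h.py <<'E'
from scipy.spatial.transform import Rotation as R
def rot(s): q=s["eef_rot"]; return R.from_quat([q[1],q[2],q[3],q[0]])
def go(s,tcp,Rt=None):
    r=rot(s); d=r.inv().apply(np.array(tcp)-s["eef_pos"])
    w=(r.inv()*Rt).as_rotvec() if Rt is not None else np.zeros(3)
    return np.round(d,1),np.round(w,4)
# tool x=+-Y, y=-Z, z=+-X
RA=R.from_matrix(np.array([[0,1,0],[0,0,-1],[-1,0,0]]).T)
RB=R.from_matrix(np.array([[0,-1,0],[0,0,-1],[1,0,0]]).T)
E
python3 - <<'E'
from h import *
from workcell import ctrl
s=ctrl.state(); print(rot(s).as_matrix().round(3), np.linalg.det(RA.as_matrix()),np.linalg.det(RB.as_matrix()))
for Q in(RA,RB): print(go(s,[588,-29,173+110],Q))
E
```

```text
[[ 0.956  0.     0.293]
 [-0.293  0.     0.956]
 [ 0.    -1.     0.   ]] 1.0 1.0
(array([ 570.6,  121.7, -480.2]), array([-0.    , -1.8686,  0.    ]))
(array([ 570.6,  121.7, -480.2]), array([-0.   ,  1.273, -0.   ]))
```

Emit:
jog_arm --plan '[{"dx": 570, "dy": 101, "dz": -479, "wy": 1.273, "gripper": -1}, {"dx": 570, "dy": 101, "dz": -479, "wy": 1.273, "gripper": -1}, {"dx": 570, "dy": 101, "dz": -479, "wy": 1.273, "gripper": -1}, {"dx": 570, "dy": 101, "dz": -479, "wy": 1.273, "gripper": -1}, {"dx": 570, "dy": 101, "dz": -479, "wy": 1.273, "gripper": -1}, {"dx": 570, "dy": 101, "dz": -479, "wy": 1.273, "gripper": -1}, {"dx": 570, "dy": 101, "dz": -479, "wy": 1.273, "gripper": -1}, {"dx": 570, "dy": 101, "dz": -479, "wy": 1.273, "gripper": -1}, {"dx": 570, "dy": 101, "dz": -479, "wy": 1.273, "gripper": -1}, {"dx": 570, "dy": 101, "dz": -479, "wy": 1.273, "gripper": -1}, {"dx": 570, "dy": 101, "dz": -479, "wy": 1.273, "gripper": -1}, {"dx": 570, "dy": 101, "dz": -479, "wy": 1.273, "gripper": -1}]'

```text
invalid input
```

```bash
python3 - <<'E'
from h import *
from workcell import ctrl
s=ctrl.state(); print(s["eef_pos"],s["force"],s["grip_width"]); print(go(s,[588,-28,173+95],RB))
E
```

```text
[183.38784328 597.50207776 404.67971181] [ 0.07854622 -0.06851505 -0.36968558] 85.52474152175009
(array([ 570.3,  136.7, -479.3]), array([-0.   ,  1.273, -0.   ]))
```

Emit:
jog_arm --force 20 --plan '[{"dx": 570, "dy": 101, "dz": -479, "wx": 0, "wy": 1.273, "wz": 0, "gripper": -1}, {"dx": 570, "dy": 101, "dz": -479, "wx": 0, "wy": 1.273, "wz": 0, "gripper": -1}, {"dx": 570, "dy": 101, "dz": -479, "wx": 0, "wy": 1.273, "wz": 0, "gripper": -1}, {"dx": 570, "dy": 101, "dz": -479, "wx": 0, "wy": 1.273, "wz": 0, "gripper": -1}, {"dx": 570, "dy": 101, "dz": -479, "wx": 0, "wy": 1.273, "wz": 0, "gripper": -1}, {"dx": 570, "dy": 101, "dz": -479, "wx": 0, "wy": 1.273, "wz": 0, "gripper": -1}, {"dx": 570, "dy": 101, "dz": -479, "wx": 0, "wy": 1.273, "wz": 0, "gripper": -1}, {"dx": 570, "dy": 101, "dz": -479, "wx": 0, "wy": 1.273, "wz": 0, "gripper": -1}, {"dx": 570, "dy": 101, "dz": -479, "wx": 0, "wy": 1.273, "wz": 0, "gripper": -1}, {"dx": 570, "dy": 101, "dz": -479, "wx": 0, "wy": 1.273, "wz": 0, "gripper": -1}, {"dx": 570, "dy": 101, "dz": -479, "wx": 0, "wy": 1.273, "wz": 0, "gripper": -1}, {"dx": 570, "dy": 101, "dz": -479, "wx": 0, "wy": 1.273, "wz": 0, "gripper": -1}]'

```text
t: 2.8
eef_pos: [588.0, -28.6, 303.7]
eef_rot: [-0.5, 0.5, -0.5, 0.5]
force: [1.7, 0.4, -0.4]
grip_width: -0.1
```

```bash
python3 - <<'E'
from h import *
from workcell import ctrl
s=ctrl.state(); print(s["t"],s["eef_pos"],s["force"],s["grip_width"]); print(go(s,[588,-28,173+95],RB))
E
```

```text
2.8 [587.99530907 -28.55149384 303.7202896 ] [ 1.69821725  0.41436129 -0.3866774 ] -0.10782782076709616
(array([-0.5, 35.7, -0. ]), array([-0.0005, -0.0003, -0.    ]))
```

Emit:
jog_arm --plan '[{"dx": -0.5, "dy": 34, "dz": 0, "wx": 0, "wy": 0, "wz": 0, "gripper": -1}, {"dx": -0.5, "dy": 34, "dz": 0, "wx": 0, "wy": 0, "wz": 0, "gripper": -1}, {"dx": -0.5, "dy": 34, "dz": 0, "wx": 0, "wy": 0, "wz": 0, "gripper": -1}]'

```text
t: 3.18
eef_pos: [587.9, -27.5, 270.6]
eef_rot: [0.5, -0.5, 0.5, -0.5]
force: [-0.1, -0.4, -0.3]
grip_width: 0.1
```

```bash
python3 - <<'E'
from h import *
from workcell import ctrl
s=ctrl.state(); print(s["t"],s["eef_pos"],s["force"],s["grip_width"])
c=ctrl.camera("side"); crop(c,270,140,130,130,5,"pics/cs2.png")
E
```

```text
3.175 [587.91856955 -27.49593493 270.56864469] [-0.07941115 -0.44864397 -0.31425624] 0.07273143643747254
```

View pics/cs2.png

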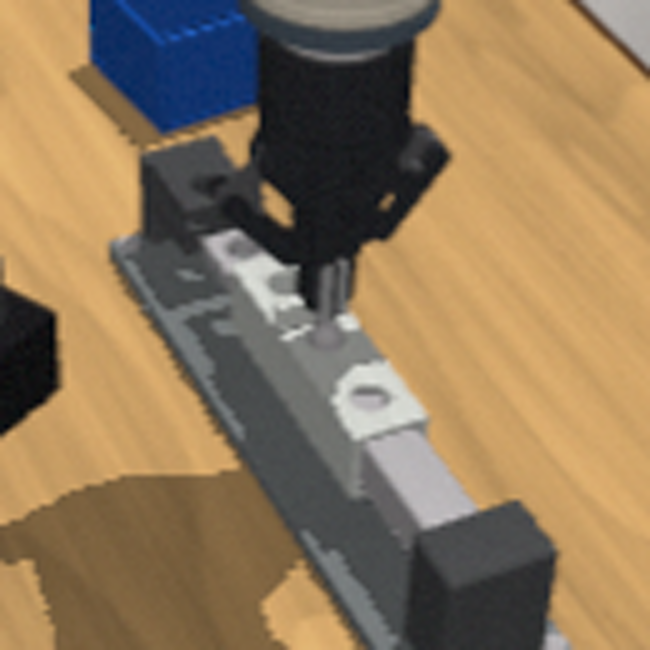

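The closed tips are just above the crown at crop (330,325), clear of the lug at (295,325). I'll press gently.

Emit:
jog_arm --plan '[{"dx": 0.5, "dy": 7, "dz": 0, "wx": 0, "wy": 0, "wz": 0, "gripper": -1}, {"dx": 0.5, "dy": 11, "dz": 0, "wx": 0, "wy": 0, "wz": 0, "gripper": -1}, {"dx": 0.5, "dy": 15, "dz": 0, "wx": 0, "wy": 0, "wz": 0, "gripper": -1}, {"dx": 0.5, "dy": 15, "dz": 0, "wx": 0, "wy": 0, "wz": 0, "gripper": -1}]'

```text
t: 3.72
eef_pos: [588.2, -27.7, 255.9]
eef_rot: [0.501, -0.5, 0.499, -0.5]
force: [0.9, 3.2, 5.9]
grip_width: 0.1
```

Emit:
jog_arm --plan '[{"dx": 0, "dy": 3, "dz": 0, "wx": 0, "wy": 0, "wz": 0, "gripper": -1}, {"dx": 0, "dy": 5.6, "dz": 0, "wx": 0, "wy": 0, "wz": 0, "gripper": -1}, {"dx": 0, "dy": 5.6, "dz": 0, "wx": 0, "wy": 0, "wz": 0, "gripper": -1}]'

```text
t: 4.1
eef_pos: [588.2, -27.6, 250.4]
eef_rot: [0.501, -0.5, 0.499, -0.5]
force: [-0.0, 2.5, 7.0]
grip_width: 0.0
```

Emit:
jog_arm --plan '[{"dx": -1.5, "dy": 0.3, "dz": 0, "wx": 0, "wy": 0, "wz": 0, "gripper": -1}, {"dx": -2.5, "dy": 0.3, "dz": 0, "wx": 0, "wy": 0, "wz": 0, "gripper": -1}, {"dx": -3.5, "dy": 0.3, "dz": 0, "wx": 0, "wy": 0, "wz": 0, "gripper": -1}, {"dx": -4, "dy": 0.3, "dz": 0, "wx": 0, "wy": 0, "wz": 0, "gripper": -1}]'

```text
t: 4.6
eef_pos: [588.4, -24.2, 250.5]
eef_rot: [-0.501, 0.5, -0.499, 0.501]
force: [-0.3, -8.0, 6.6]
grip_width: 0.2
```

Emit:
jog_arm --plan '[{"dx": -1, "dy": 0.4, "dz": 0, "wx": 0, "wy": 0, "wz": 0, "gripper": -1}, {"dx": -1.5, "dy": 0.4, "dz": 0, "wx": 0, "wy": 0, "wz": 0, "gripper": -1}]'

```text
t: 4.85
eef_pos: [588.5, -23.4, 250.5]
eef_rot: [-0.5, 0.5, -0.498, 0.501]
force: [-2.4, -7.8, 8.2]
grip_width: -0.3
```

Emit:
jog_arm --plan '[{"dx": -1.5, "dy": 0.4, "dz": 0, "wx": 0, "wy": 0, "wz": 0, "gripper": -1}, {"dx": -2.2, "dy": 0.4, "dz": 0, "wx": 0, "wy": 0, "wz": 0, "gripper": -1}]'

```text
t: 5.1
eef_pos: [588.5, -21.8, 250.5]
eef_rot: [-0.5, 0.5, -0.498, 0.501]
force: [-2.4, -6.8, 8.7]
grip_width: -0.3
```

Emit:
jog_arm --plan '[{"dx": -1.5, "dy": 0.4, "dz": 0, "wx": 0, "wy": 0, "wz": 0, "gripper": -1}, {"dx": -2.5, "dy": 0.4, "dz": 0, "wx": 0, "wy": 0, "wz": 0, "gripper": -1}, {"dx": -3.5, "dy": 0.4, "dz": 0, "wx": 0, "wy": 0, "wz": 0, "gripper": -1}]'

```text
t: 5.48
eef_pos: [588.5, -19.8, 250.5]
eef_rot: [-0.5, 0.501, -0.497, 0.502]
force: [-4.6, -21.6, 9.4]
grip_width: 0.3
```

```bash
python3 - <<'E'
from h import *
from workcell import ctrl
s=ctrl.state(); print(s["t"],s["eef_pos"],s["force"],s["torque"],s["grip_width"],rot(s).as_matrix().round(4))
c=ctrl.camera("side"); crop(c,280,150,100,110,6,"pics/cs3.png")
c=ctrl.camera("top"); crop(c,260,165,160,60,5,"pics/ct3.png");print(ctrl.state()["force"])
E
```

```text
5.475 [588.48517497 -19.77919205 250.46900274] [ -4.63858324 -21.56257801   9.38525945] [-3.69337408  0.63234794 -0.00964703] 0.3439853520607873 [[ 0.0016  0.0033  1.    ]
 [-1.     -0.0064  0.0016]
 [ 0.0064 -1.      0.0033]]
[ -3.70588948 -18.15960208   9.70324615]
```

View pics/cs3.png

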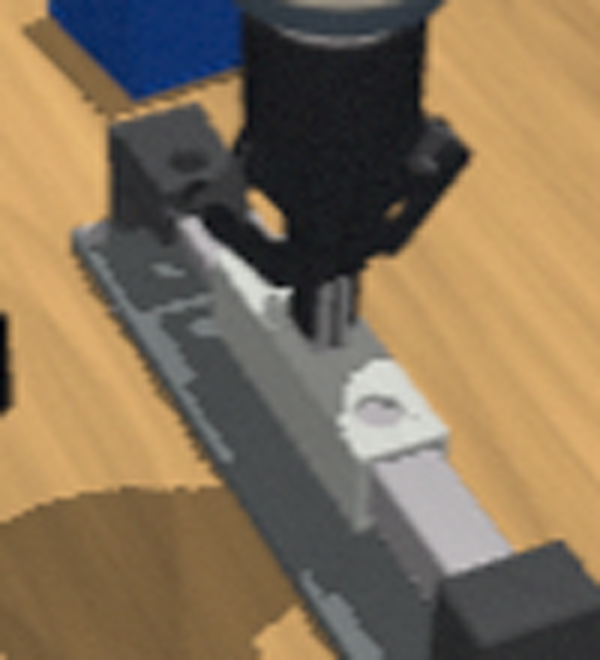

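View pics/ct3.png

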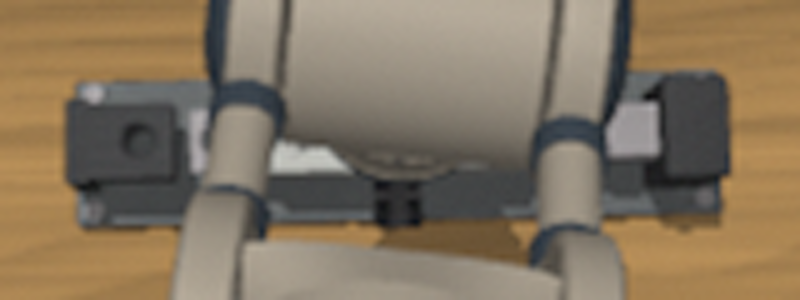

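```bash
python3 - <<'E'
from h import *
S,T=pickle.load(open("st1.pkl","rb"))
for d in(0,2,4,6): print(d,proj(S,(588.3,-26.9-50+d,77)))
# tube rear corner / next hole via registration of crops
a=cv2.imread("pics/cs1.png");b=cv2.imread("pics/cs3.png")
b4=cv2.resize(b,None,fx=4/6,fy=4/6,interpolation=cv2.INTER_AREA)
# region of next hole + tube end in a: a px (a coords)=(u-210)*4 ; b4=(u-280)*4,(v-150)*4
x0,y0=505,205;t=a[y0:y0+90,x0:x0+85]
r=cv2.matchTemplate(b4,t,cv2.TM_CCOEFF_NORMED);_,m,_,l=cv2.minMaxLoc(r)
print(m,(l[0]/4+280)-(x0/4+210),(l[1]/4+150)-(y0/4+160))
E
```

```text
0 [342.85465762 219.40842808]
2 [342.50265592 218.92313278]
4 [342.15149797 218.43900465]
6 [341.80118111 217.95603999]
0.8675205111503601 -0.5 -1.0
```

Emit:
jog_arm --plan '[{"dx": -1.2, "dy": 0.8, "dz": 0, "wx": 0, "wy": 0, "wz": 0, "gripper": -1}, {"dx": -1.5, "dy": 1.0, "dz": 0, "wx": 0, "wy": 0, "wz": 0, "gripper": -1}]'

```text
t: 5.82
eef_pos: [588.5, -19.5, 250.3]
eef_rot: [-0.499, 0.502, -0.496, 0.503]
force: [-6.3, -16.3, 19.3]
grip_width: 0.2
```

Emit:
jog_arm --plan '[{"dx": -1.3, "dy": 0.2, "dz": 0, "wx": 0, "wy": 0, "wz": 0, "gripper": -1}, {"dx": -1.4, "dy": 0.2, "dz": 0, "wx": 0, "wy": 0, "wz": 0, "gripper": -1}, {"dx": -1.5, "dy": 0.2, "dz": 0, "wx": 0, "wy": 0, "wz": 0, "gripper": -1}]'

```text
t: 6.2
eef_pos: [588.5, -19.2, 250.4]
eef_rot: [-0.499, 0.502, -0.496, 0.503]
force: [-3.6, -14.4, 7.7]
grip_width: -0.0
```

```bash
python3 - <<'E'
from h import *
from workcell import ctrl
s=ctrl.state(); print(s["t"],s["eef_pos"],s["force"],s["torque"],s["grip_width"],rot(s).as_matrix().round(4))
c=ctrl.camera("side"); crop(c,280,150,100,110,6,"pics/cs4.png")
E
```

```text
6.2 [588.46780416 -19.19990637 250.39045099] [ -3.60724032 -14.40887828   7.66700937] [-2.31339725  0.5758582   0.03440556] -0.03435946340961414 [[ 0.0019  0.0038  1.    ]
 [-0.9999 -0.0107  0.0019]
 [ 0.0107 -0.9999  0.0038]]
```

View pics/cs4.png

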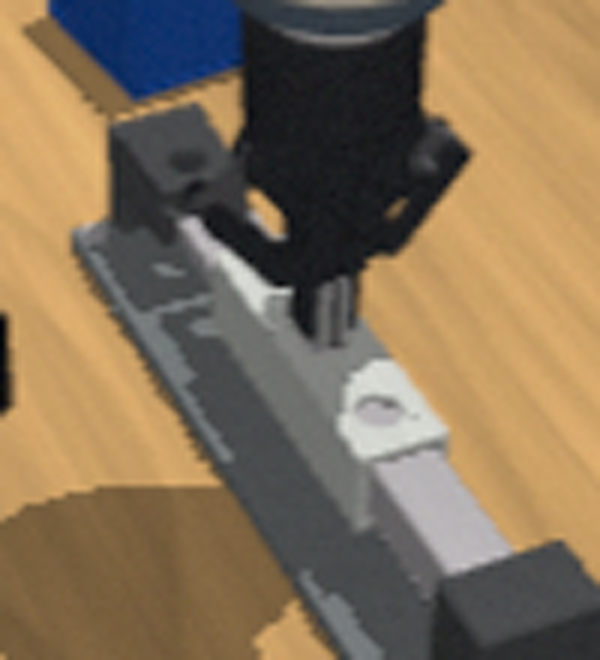

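```bash
cat >> h.py <<'E'
def tip(s,L=173): return s["eef_pos"]+rot(s).apply([0,L,0])
def tgt(s,p,L=173): return go(s,np.array(p)+[0,0,L],RB)
E
python3 - <<'E'
from h import *
from workcell import ctrl
s=ctrl.state(); print(s["force"],tip(s)); print(tgt(s,[588.2,-20,76.8]),tgt(s,[588.2,-19.5,76.8]))
E
```

```text
[ -3.35402185 -14.32831026   8.41522795] [589.11281934 -21.04639725  77.40772058]
(array([ 0.8,  0.6, -0.3]), array([-0.0038,  0.0019,  0.0107])) (array([ 0.3,  0.6, -0.3]), array([-0.0038,  0.0019,  0.0107]))
```

Emit:
jog_arm --plan '[{"dx": 0.8, "dy": 0.5, "dz": -0.3, "wx": -0.004, "wy": 0.002, "wz": 0.011, "gripper": -1}, {"dx": 0.2, "dy": 0.7, "dz": -0.3, "wx": -0.004, "wy": 0.002, "wz": 0.011, "gripper": -1}, {"dx": 0, "dy": 0.7, "dz": -0.3, "wx": -0.004, "wy": 0.002, "wz": 0.011, "gripper": -1}]'

```text
t: 6.62
eef_pos: [588.7, -20.6, 250.3]
eef_rot: [-0.5, 0.5, -0.499, 0.501]
force: [-1.5, -16.2, 8.2]
grip_width: -0.1
```

```bash
python3 - <<'E'
from h import *
from workcell import ctrl
s=ctrl.state(); print(s["force"],tip(s),s["eef_pos"],rot(s).apply([0,1,0])); print(tgt(s,[588.2,-20,76.8]),tgt(s,[588.2,-19,76.8]))
E
```

```text
[ -1.54643802 -16.24630717   8.21964224] [588.958472   -20.96485266  77.34361177] [588.6927021  -20.57616091 250.34297097] [ 0.00153624 -0.00224677 -0.9999963 ]
(array([-0.6,  0.5, -0.5]), array([-0.0015, -0.    ,  0.0022])) (array([-1.6,  0.5, -0.5]), array([-0.0015, -0.    ,  0.0022]))
```

Emit:
jog_arm --plan '[{"dx": -0.8, "dy": 1.0, "dz": -0.5, "wx": -0.002, "wy": 0, "wz": 0.004, "gripper": -1}, {"dx": -1.4, "dy": 1.3, "dz": -0.5, "wx": -0.002, "wy": 0, "wz": 0.004, "gripper": -1}, {"dx": -1.8, "dy": 1.3, "dz": -0.5, "wx": -0.002, "wy": 0, "wz": 0.004, "gripper": -1}]'

```text
t: 7.0
eef_pos: [588.7, -20.0, 250.2]
eef_rot: [-0.5, 0.5, -0.499, 0.501]
force: [-2.0, -15.1, 17.4]
grip_width: -0.1
```

```bash
python3 - <<'E'
from h import *
from workcell import ctrl
s=ctrl.state(); print(s["force"],tip(s),s["eef_pos"],rot(s).apply([0,1,0])); print(tgt(s,[588.2,-20,76.8]),tgt(s,[588.2,-19,76.8]))
E
```

```text
[ -1.9732821  -15.08064741  17.35942916] [589.0468549  -20.15951319  77.15093642] [588.74598883 -20.04100901 250.15063421] [ 1.73911023e-03 -6.84995254e-04 -9.99998253e-01]
(array([-0. ,  0.3, -0.5]), array([-0.0017,  0.0002,  0.0007])) (array([-1. ,  0.3, -0.5]), array([-0.0017,  0.0002,  0.0007]))
```

Emit:
jog_arm --plan '[{"dx": -1.2, "dy": 0.8, "dz": -0.5, "wx": -0.002, "wy": 0, "wz": 0.003, "gripper": -1}, {"dx": -1.6, "dy": 0.8, "dz": -0.5, "wx": -0.002, "wy": 0, "wz": 0.003, "gripper": -1}, {"dx": -2.0, "dy": 0.8, "dz": -0.5, "wx": -0.002, "wy": 0, "wz": 0.003, "gripper": -1}]'

```text
t: 7.38
eef_pos: [588.7, -19.6, 250.2]
eef_rot: [-0.5, 0.5, -0.499, 0.5]
force: [-2.0, -19.6, 11.5]
grip_width: -0.3
```

```bash
python3 - <<'E'
from h import *
from workcell import ctrl
s=ctrl.state(); print(s["force"],tip(s),s["eef_pos"],rot(s).apply([0,1,0])); print(tgt(s,[588.2,-20,76.8]),tgt(s,[588.2,-19,76.8]))
E
```

```text
[ -2.02891311 -19.62309961  11.50824884] [589.01589288 -19.72923471  77.16790222] [588.74925122 -19.61471642 250.16765883] [ 1.54128130e-03 -6.61955455e-04 -9.99998593e-01]
(array([ 0.4,  0.4, -0.5]), array([-0.0015,  0.0005,  0.0007])) (array([-0.6,  0.4, -0.5]), array([-0.0015,  0.0005,  0.0007]))
```

Emit:
jog_arm --plan '[{"dx": -1.6, "dy": 0.9, "dz": -0.3, "wx": -0.002, "wy": 0, "wz": 0.003, "gripper": -1}, {"dx": -1.8, "dy": 0.9, "dz": -0.3, "wx": -0.002, "wy": 0, "wz": 0.003, "gripper": -1}, {"dx": -2.0, "dy": 0.9, "dz": -0.3, "wx": -0.002, "wy": 0, "wz": 0.003, "gripper": -1}, {"dx": -2.2, "dy": 0.9, "dz": -0.3, "wx": -0.002, "wy": 0, "wz": 0.003, "gripper": -1}]'

```text
t: 7.88
eef_pos: [588.9, -19.3, 250.1]
eef_rot: [-0.5, 0.5, -0.499, 0.5]
force: [-3.2, -23.6, 14.3]
grip_width: -0.0
```

```bash
python3 - <<'E'
from h import *
from workcell import ctrl
s=ctrl.state(); print(s["force"],tip(s),s["eef_pos"],rot(s).apply([0,1,0])); print(tgt(s,[588.2,-20,76.8]),tgt(s,[588.2,-19,76.8]))
E
```

```text
[ -3.21184757 -23.58894093  14.3394585 ] [589.058784   -19.46679249  77.14996329] [588.85853239 -19.27901851 250.14974549] [ 0.00115752 -0.0010854  -0.99999874]
(array([ 0.7,  0.3, -0.7]), array([-0.0012,  0.0007,  0.0011])) (array([-0.3,  0.3, -0.7]), array([-0.0012,  0.0007,  0.0011]))
```

Emit:
jog_arm --plan '[{"dx": -0.8, "dy": -0.5, "dz": -0.6, "wx": -0.001, "wy": 0.001, "wz": 0.002, "gripper": -1}, {"dx": -1, "dy": -1, "dz": -0.6, "wx": -0.001, "wy": 0.001, "wz": 0.002, "gripper": -1}]'

```text
t: 8.12
eef_pos: [588.5, -19.5, 250.9]
eef_rot: [-0.5, 0.5, -0.5, 0.501]
force: [3.9, -15.1, -11.0]
grip_width: -0.1
```

```bash
python3 - <<'E'
from h import *
from workcell import ctrl
s=ctrl.state(); print(s["force"],tip(s),s["eef_pos"],rot(s).apply([0,1,0])); print(tgt(s,[588.2,-20,76.8]),tgt(s,[588.2,-19,76.8]))
c=ctrl.camera("side"); crop(c,300,170,65,65,10,"pics/cs5.png");pickle.dump(c,open("s5.pkl","wb"))
E
```

```text
[  3.938638   -15.14640455 -10.99976137] [588.60280195 -19.74919176  77.89858813] [588.50482172 -19.54042536 250.89843442] [ 5.66359723e-04 -1.20674224e-03 -9.99999112e-01]
(array([ 0.5,  1.1, -0.3]), array([-0.0006, -0.0003,  0.0012])) (array([-0.5,  1.1, -0.3]), array([-0.0006, -0.0003,  0.0012]))
```

View pics/cs5.png

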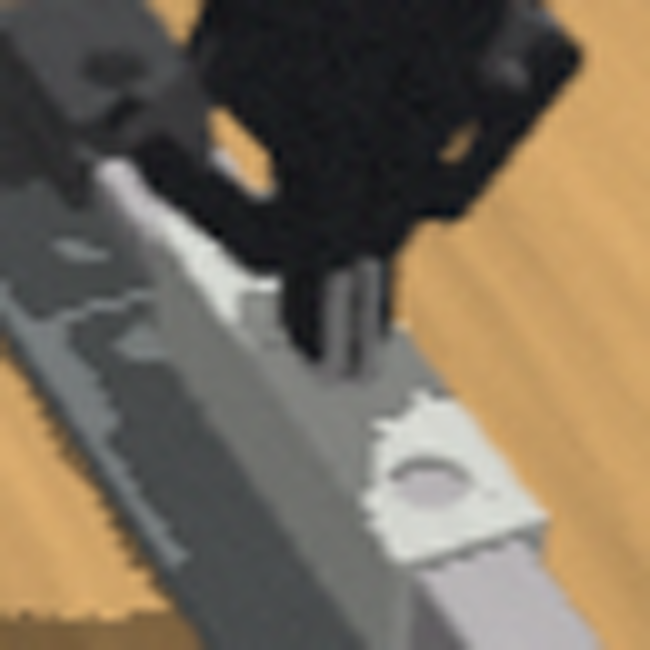

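Emit:
jog_arm --plan '[{"dx": 0.8, "dy": -1, "dz": 0, "wx": 0, "wy": 0, "wz": 0.001, "gripper": -1}, {"dx": 1.2, "dy": -1.5, "dz": 0, "wx": 0, "wy": 0, "wz": 0.001, "gripper": -1}]'

```text
t: 8.43
eef_pos: [588.5, -20.8, 252.3]
eef_rot: [-0.5, 0.5, -0.5, 0.5]
force: [0.2, 0.1, 0.2]
grip_width: -0.2
```

```bash
python3 - <<'E'
from h import *
from workcell import ctrl
s=ctrl.state(); print(s["force"],tip(s),s["eef_pos"],rot(s).apply([0,1,0])); print(tgt(s,[588.2,-20,76.8]),tgt(s,[588.2,-19,76.8]))
c=ctrl.camera("side"); crop(c,300,170,65,65,10,"pics/cs6.png");pickle.dump(c,open("s6.pkl","wb"))
E
```

```text
[0.21820655 0.06640232 0.19748585] [588.48780301 -20.85658397  79.26829335] [588.46003766 -20.82954461 252.26828901] [ 1.60493394e-04 -1.56296904e-04 -9.99999975e-01]
(array([-0.8,  2.5, -0.3]), array([-0.0002, -0.0004,  0.0002])) (array([-1.8,  2.5, -0.3]), array([-0.0002, -0.0004,  0.0002]))
```

View pics/cs6.png

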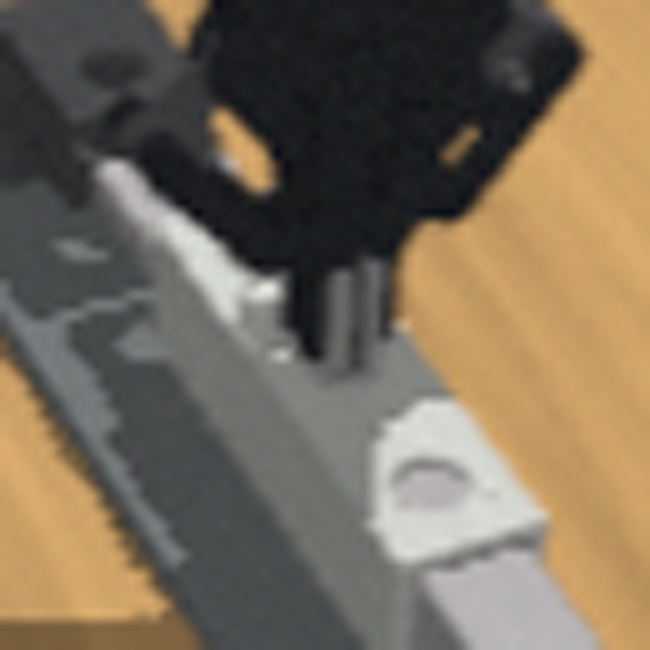

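The finger reads no force at tip z 79, so the button stays down unheld and is wedged. Next I'll push on the lug alone.

Emit:
jog_arm --plan '[{"dx": -1.5, "dy": -0.7, "dz": 0, "wx": 0, "wy": 0, "wz": 0, "gripper": -1}, {"dx": -2.2, "dy": -0.7, "dz": 0, "wx": 0, "wy": 0, "wz": 0, "gripper": -1}, {"dx": -2.8, "dy": -0.7, "dz": 0, "wx": 0, "wy": 0, "wz": 0, "gripper": -1}]'

```text
t: 8.85
eef_pos: [588.5, -19.2, 252.8]
eef_rot: [-0.499, 0.501, -0.499, 0.501]
force: [0.5, -21.3, -7.4]
grip_width: 0.2
```

```bash
python3 - <<'E'
from h import *
from workcell import ctrl
s=ctrl.state(); print(s["force"],tip(s),s["eef_pos"],rot(s).apply([0,1,0]))
E
```

```text
[  0.54671219 -21.25748865  -7.39663573] [588.46425292 -19.6233527   79.80762017] [588.45819932 -19.15348977 252.80698199] [ 3.49919391e-05 -2.71597073e-03 -9.99996311e-01]
```

Emit:
jog_arm --plan '[{"dx": -1.6, "dy": 0.6, "dz": 0, "wx": 0, "wy": 0, "wz": 0.004, "gripper": -1}, {"dx": -1.6, "dy": 0.6, "dz": 0, "wx": 0, "wy": 0, "wz": 0.004, "gripper": -1}, {"dx": -1.6, "dy": 0.6, "dz": 0, "wx": 0, "wy": 0, "wz": 0.004, "gripper": -1}]'

```text
t: 9.22
eef_pos: [588.5, -19.1, 252.6]
eef_rot: [-0.5, 0.501, -0.499, 0.5]
force: [-4.1, -22.6, 5.1]
grip_width: -0.0
```

```bash
python3 - <<'E'
from h import *
from workcell import ctrl
s=ctrl.state(); print(s["force"],tip(s),s["eef_pos"],rot(s).apply([0,1,0]))
E
```

```text
[ -4.12237997 -22.55224353   5.07842397] [588.53982308 -19.43347109  79.64585893] [588.48428447 -19.11860054 252.64556347] [ 3.21032420e-04 -1.82006103e-03 -9.99998292e-01]
```

```bash
python3 - <<'E'
from h import *
S,T=pickle.load(open("st1.pkl","rb"))
B=pickle.load(open("s6.pkl","rb"))
g=lambda c:cv2.cvtColor(c["pixels"],cv2.COLOR_RGB2GRAY).astype(np.float32)
a,b=g(S),g(B)
for (x0,y0,w,h) in [(338,214,13,10),(337,212,20,16),(340,215,17,14)]:
    t=cv2.resize(a[y0:y0+h,x0:x0+w],None,fx=10,fy=10,interpolation=cv2.INTER_CUBIC)
    P=6; r=cv2.resize(b[y0-P:y0+h+P,x0-P:x0+w+P],None,fx=10,fy=10,interpolation=cv2.INTER_CUBIC)
    m=cv2.matchTemplate(r,t,cv2.TM_CCOEFF_NORMED);_,v,_,l=cv2.minMaxLoc(m); print(v,l[0]/10-P,l[1]/10-P)
# control: bracket static
x0,y0,w,h=350,238,30,30
t=cv2.resize(a[y0:y0+h,x0:x0+w],None,fx=10,fy=10,interpolation=cv2.INTER_CUBIC);P=4
r=cv2.resize(b[y0-P:y0+h+P,x0-P:x0+w+P],None,fx=10,fy=10,interpolation=cv2.INTER_CUBIC)
m=cv2.matchTemplate(r,t,cv2.TM_CCOEFF_NORMED);_,v,_,l=cv2.minMaxLoc(m); print("ctl",v,l[0]/10-P,l[1]/10-P)
E
```

```text
0.8156625032424927 -0.40000000000000036 -1.2999999999999998
0.7830954790115356 -0.2999999999999998 -1.2000000000000002
0.9291015267372131 -0.9000000000000004 -1.2999999999999998
ctl 0.9987726211547852 0.0 0.0
```

Emit:
jog_arm --plan '[{"dx": -1.9, "dy": 0.2, "dz": 0, "wx": 0, "wy": 0, "wz": 0.004, "gripper": -1}, {"dx": -2.1, "dy": 0.2, "dz": 0, "wx": 0, "wy": 0, "wz": 0.004, "gripper": -1}]'

```text
t: 9.48
eef_pos: [588.4, -18.9, 252.7]
eef_rot: [-0.5, 0.501, -0.499, 0.5]
force: [-3.5, -28.1, 2.2]
grip_width: -0.0
```

```bash
python3 - <<'E'
from h import *
from workcell import ctrl
s=ctrl.state(); print(s["force"],tip(s),s["eef_pos"],rot(s).apply([0,1,0]))
E
```

```text
[ -3.45199903 -28.14703336   2.20519703] [588.50728914 -19.20802538  79.68661921] [588.44336631 -18.94165938 252.68640234] [ 3.69496090e-04 -1.53968785e-03 -9.99998746e-01]
```

Emit:
jog_arm --plan '[{"dx": 1.8, "dy": 0, "dz": 0, "wx": 0, "wy": 0, "wz": 0.001, "gripper": -1}, {"dx": 2.2, "dy": 1.5, "dz": 0, "wx": 0, "wy": 0, "wz": 0.001, "gripper": -1}, {"dx": 2.2, "dy": 3, "dz": 0, "wx": 0, "wy": 0, "wz": 0.001, "gripper": -1}]'

```text
t: 9.85
eef_pos: [588.5, -20.9, 249.7]
eef_rot: [0.5, -0.5, 0.499, -0.5]
force: [-1.8, -1.0, 12.5]
grip_width: -0.2
```

```bash
python3 - <<'E'
from h import *
from workcell import ctrl
s=ctrl.state(); print(s["force"],tip(s),s["eef_pos"],rot(s).apply([0,1,0]),s["grip_width"])
E
```

```text
[-1.83025332 -1.03401029 12.50348447] [588.61693339 -20.97852383  76.70636091] [588.51417001 -20.89848898 249.70631188] [ 5.94007966e-04 -4.62629154e-04 -9.99999717e-01] -0.2047644180582893
```

Emit:
jog_arm --plan '[{"dx": 0, "dy": 1, "dz": 0, "wx": 0, "wy": 0, "wz": 0, "gripper": -1}, {"dx": 0, "dy": 1, "dz": 0, "wx": 0, "wy": 0, "wz": 0, "gripper": -1}]'

```text
t: 10.1
eef_pos: [588.5, -20.8, 249.5]
eef_rot: [0.501, -0.5, 0.499, -0.5]
force: [-4.6, -2.0, 17.7]
grip_width: -0.2
```

```bash
python3 - <<'E'
from h import *
from workcell import ctrl
s=ctrl.state(); print(s["force"],tip(s),s["eef_pos"],rot(s).apply([0,1,0]),s["grip_width"])
E
```

```text
[-4.59763782 -2.00684676 17.66118515] [588.74506298 -20.94350836  76.52130274] [588.53492115 -20.7935266  249.5211101 ] [ 1.21469265e-03 -8.66946580e-04 -9.99998886e-01] -0.20936325344368956
```

Emit:
jog_arm --plan '[{"dx": -1, "dy": 0.7, "dz": 0, "wx": -0.001, "wy": 0, "wz": 0.002, "gripper": -1}, {"dx": -1.6, "dy": 0.7, "dz": 0, "wx": -0.001, "wy": 0, "wz": 0.002, "gripper": -1}, {"dx": -2.2, "dy": 0.7, "dz": 0, "wx": -0.001, "wy": 0, "wz": 0.002, "gripper": -1}]'

```text
t: 10.48
eef_pos: [588.7, -19.6, 249.7]
eef_rot: [0.501, -0.501, 0.499, -0.5]
force: [-5.8, -19.5, 15.3]
grip_width: -0.1
```

```bash
python3 - <<'E'
from h import *
from workcell import ctrl
s=ctrl.state(); print(s["force"],tip(s),s["eef_pos"],rot(s).apply([0,1,0]),s["grip_width"])
E
```

```text
[ -5.80549503 -19.52901583  15.27606373] [588.96372276 -19.7976227   76.69174855] [588.7257042  -19.57635626 249.69144331] [ 0.00137583 -0.001279   -0.99999824] -0.0696316431755967
```

Emit:
jog_arm --plan '[{"dx": 1.2, "dy": -0.5, "dz": 0, "wx": -0.001, "wy": 0, "wz": 0.001, "gripper": -1}, {"dx": 2, "dy": -30, "dz": 0, "wx": -0.001, "wy": 0, "wz": 0.001, "gripper": -1}, {"dx": 2, "dy": -60, "dz": 0, "wx": -0.001, "wy": 0, "wz": 0.001, "gripper": -1}, {"dx": 2, "dy": -60, "dz": 0, "wx": -0.001, "wy": 0, "wz": 0.001, "gripper": -1}]'

```text
t: 10.98
eef_pos: [589.2, -21.3, 311.6]
eef_rot: [0.502, -0.5, 0.498, -0.5]
force: [0.6, 0.4, 0.2]
grip_width: 0.4
```

```bash
python3 - <<'E'
from h import *
from workcell import ctrl
s=ctrl.state(); print(s["force"],tip(s),s["eef_pos"],rot(s).apply([0,1,0]),s["grip_width"])
c=ctrl.camera("side"); crop(c,300,170,65,65,10,"pics/cs7.png");pickle.dump(c,open("s7.pkl","wb"))
E
```

```text
[0.62964005 0.41396992 0.22368912] [589.90872371 -21.3649885  138.59815418] [589.2190997  -21.26464241 311.59675056] [ 3.98626595e-03 -5.80035185e-04 -9.99991887e-01] 0.3590367540957102
```

View pics/cs7.png

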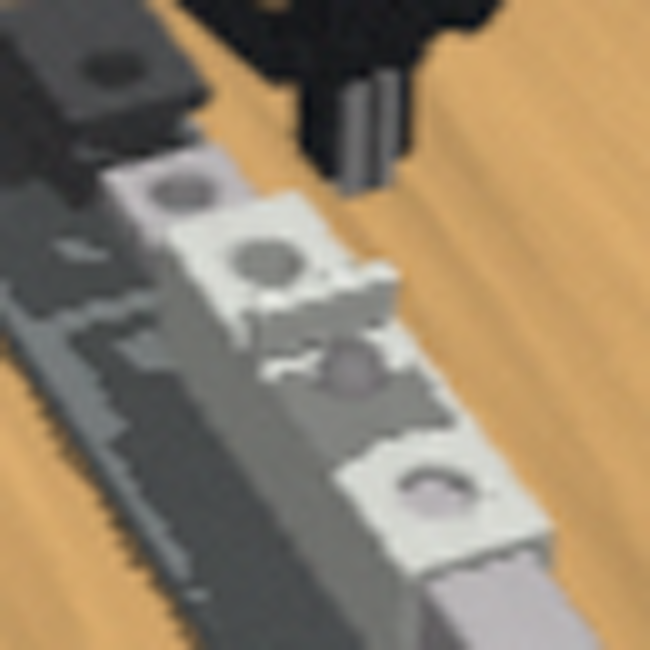

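```bash
python3 - <<'E'
from h import *
S,T=pickle.load(open("st1.pkl","rb"))
B=pickle.load(open("s7.pkl","rb"))
crop(S,300,170,65,65,10,"pics/cs7i.png")
g=lambda c:cv2.cvtColor(c["pixels"],cv2.COLOR_RGB2GRAY).astype(np.float32)
a,b=g(S),g(B)
for (x0,y0,w,h) in [(338,214,13,10),(337,212,20,16),(340,215,17,14),(322,190,10,12),(312,185,10,10)]:
    t=cv2.resize(a[y0:y0+h,x0:x0+w],None,fx=10,fy=10,interpolation=cv2.INTER_CUBIC)
    P=6; r=cv2.resize(b[y0-P:y0+h+P,x0-P:x0+w+P],None,fx=10,fy=10,interpolation=cv2.INTER_CUBIC)
    m=cv2.matchTemplate(r,t,cv2.TM_CCOEFF_NORMED);_,v,_,l=cv2.minMaxLoc(m); print(v,l[0]/10-P,l[1]/10-P)
E
```

```text
0.9226827025413513 -0.20000000000000018 -0.40000000000000036
0.7920823693275452 -0.09999999999999964 -0.2999999999999998
0.9613519310951233 -0.2999999999999998 -0.5
0.9618273377418518 -0.2999999999999998 -0.40000000000000036
0.9838119745254517 -0.20000000000000018 -0.2999999999999998
```

View pics/cs7i.png

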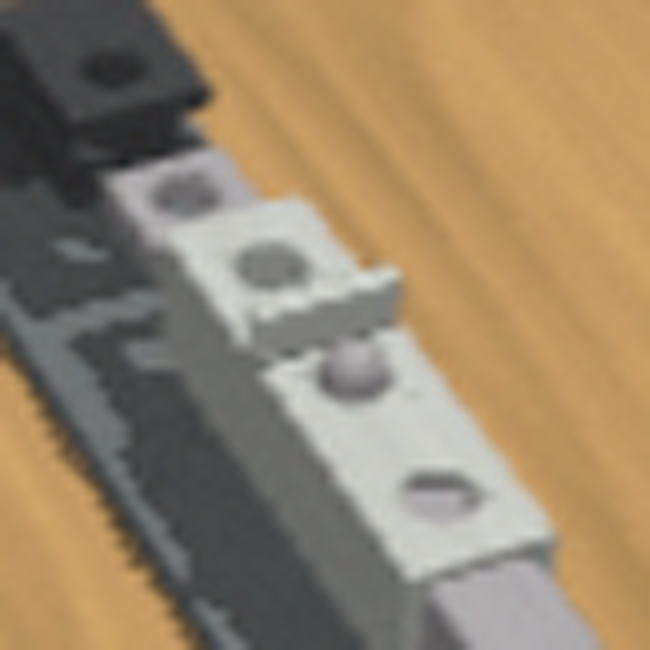

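The button has sprung back up and the tube is at the end of its play, about 1.5 mm out. My finger was about 0.5 mm short of flush on the first push. I'll press again until the tip really bears on the tube top, and only then push.

```bash
python3 - <<'E'
from h import *
from workcell import ctrl
s=ctrl.state(); print(tgt(s,[588.2,-25,92]),tgt(s,[588.2,-25,76.3]))
E
```

```text
(array([ 3.7, 45.3, -0.7]), array([-0.002 ,  0.0027,  0.0003])) (array([ 3.7, 61. , -0.7]), array([-0.002 ,  0.0027,  0.0003]))
```

Emit:
jog_arm --plan '[{"dx": 3.7, "dy": 40, "dz": -0.7, "wx": -0.002, "wy": 0.003, "wz": 0, "gripper": -1}, {"dx": 3.7, "dy": 47, "dz": -0.7, "wx": -0.002, "wy": 0.003, "wz": 0, "gripper": -1}, {"dx": 3.7, "dy": 52, "dz": -0.7, "wx": -0.002, "wy": 0.003, "wz": 0, "gripper": -1}, {"dx": 3.7, "dy": 57, "dz": -0.7, "wx": -0.002, "wy": 0.003, "wz": 0, "gripper": -1}, {"dx": 3.7, "dy": 60.5, "dz": -0.7, "wx": -0.002, "wy": 0.003, "wz": 0, "gripper": -1}, {"dx": 3.7, "dy": 61.3, "dz": -0.7, "wx": -0.002, "wy": 0.003, "wz": 0, "gripper": -1}, {"dx": 3.7, "dy": 61.6, "dz": -0.7, "wx": -0.002, "wy": 0.003, "wz": 0, "gripper": -1}]'

```text
t: 11.9
eef_pos: [588.1, -24.8, 249.7]
eef_rot: [-0.5, 0.5, -0.5, 0.5]
force: [-6.3, -0.5, 13.1]
grip_width: -0.3
```

```bash
python3 - <<'E'
from h import *
from workcell import ctrl
s=ctrl.state(); print(s["t"],s["force"],tip(s),s["eef_pos"],rot(s).apply([0,1,0]),s["grip_width"])
E
```

```text
11.9 [-6.26843172 -0.54644365 13.14571467] [587.99685651 -24.83187184  76.6936907 ] [588.0565309  -24.77626544 249.69367147] [-3.44938715e-04 -3.21424282e-04 -9.99999889e-01] -0.31125063944060205
```

Emit:
jog_arm --plan '[{"dx": -2, "dy": 0.3, "dz": 0, "wx": 0, "wy": 0, "wz": 0.001, "gripper": -1}, {"dx": -3.5, "dy": 0.3, "dz": 0, "wx": 0, "wy": 0, "wz": 0.001, "gripper": -1}, {"dx": -5, "dy": 0.3, "dz": 0, "wx": 0, "wy": 0, "wz": 0.001, "gripper": -1}]'

```text
t: 12.28
eef_pos: [588.4, -20.6, 250.5]
eef_rot: [-0.5, 0.5, -0.499, 0.5]
force: [-4.2, -19.1, 6.9]
grip_width: 0.4
```

```bash
python3 - <<'E'
from h import *
from workcell import ctrl
s=ctrl.state(); print(s["t"],s["force"],tip(s),s["eef_pos"],rot(s).apply([0,1,0]),s["grip_width"])
E
```

```text
12.275 [ -4.20574978 -19.0968426    6.90078512] [588.5733168  -20.86929086  77.53263981] [588.43587654 -20.61264498 250.53239485] [ 7.94452372e-04 -1.48350221e-03 -9.99998584e-01] 0.4058127915931971
```

Emit:
jog_arm --plan '[{"dx": 0.3, "dy": 1.5, "dz": 0, "wx": 0, "wy": 0, "wz": 0.002, "gripper": -1}, {"dx": -0.6, "dy": 1.8, "dz": -0.2, "wx": 0, "wy": 0, "wz": 0.002, "gripper": -1}]'

```text
t: 12.52
eef_pos: [588.5, -20.7, 250.1]
eef_rot: [-0.5, 0.5, -0.499, 0.5]
force: [-5.3, -13.7, 16.4]
grip_width: -0.1
```

```bash
python3 - <<'E'
from h import *
from workcell import ctrl
s=ctrl.state(); print(s["t"],s["force"],tip(s),s["eef_pos"],rot(s).apply([0,1,0]),s["grip_width"])
E
```

```text
12.525 [ -5.32403421 -13.66128265  16.39706913] [588.77287952 -20.82616859  77.07249776] [588.47156504 -20.65617298 250.07215184] [ 1.74170215e-03 -9.82633562e-04 -9.99998000e-01] -0.10196210869042623
```

Emit:
jog_arm --plan '[{"dx": 1, "dy": 1, "dz": -0.3, "wx": -0.002, "wy": 0, "wz": 0.001, "gripper": -1}, {"dx": 0.6, "dy": 1.3, "dz": -0.3, "wx": -0.002, "wy": 0, "wz": 0.001, "gripper": -1}, {"dx": 0.6, "dy": 1.3, "dz": -0.3, "wx": -0.002, "wy": 0, "wz": 0.001, "gripper": -1}]'

```text
t: 12.9
eef_pos: [588.5, -21.4, 250.2]
eef_rot: [0.5, -0.5, 0.499, -0.5]
force: [-3.3, -3.9, 13.0]
grip_width: 0.1
```

```bash
python3 - <<'E'
from h import *
from workcell import ctrl
s=ctrl.state(); print(s["t"],s["force"],tip(s),s["eef_pos"],rot(s).apply([0,1,0]),s["grip_width"])
c=ctrl.camera("side"); crop(c,300,170,65,65,10,"pics/cs8.png");pickle.dump(c,open("s8.pkl","wb"))
S,T=pickle.load(open("st1.pkl","rb"))
g=lambda c:cv2.cvtColor(c["pixels"],cv2.COLOR_RGB2GRAY).astype(np.float32)
a,b=g(S),g(c)
for (x0,y0,w,h) in [(338,214,13,10),(337,212,20,16),(340,215,17,14)]:
    t=cv2.resize(a[y0:y0+h,x0:x0+w],None,fx=10,fy=10,interpolation=cv2.INTER_CUBIC)
    P=6; r=cv2.resize(b[y0-P:y0+h+P,x0-P:x0+w+P],None,fx=10,fy=10,interpolation=cv2.INTER_CUBIC)
    m=cv2.matchTemplate(r,t,cv2.TM_CCOEFF_NORMED);_,v,_,l=cv2.minMaxLoc(m); print(v,l[0]/10-P,l[1]/10-P)
E
```

```text
12.9 [-3.32660234 -3.87579478 13.03633846] [588.74990002 -21.47188076  77.2246605 ] [588.53083027 -21.36164012 250.22448668] [ 1.26629911e-03 -6.37229135e-04 -9.99998995e-01] 0.12463341864227154
0.8680525422096252 -0.20000000000000018 -1.0
0.821145236492157 -0.20000000000000018 -0.9000000000000004
0.9720632433891296 -0.7000000000000002 -1.0999999999999996
```

Emit:
jog_arm --plan '[{"dx": -1.0, "dy": 1.0, "dz": -0.5, "wx": -0.002, "wy": 0, "wz": 0.003, "gripper": -1}, {"dx": -1.8, "dy": 1.2, "dz": -0.5, "wx": -0.002, "wy": 0, "wz": 0.003, "gripper": -1}, {"dx": -2.4, "dy": 1.4, "dz": -0.5, "wx": -0.002, "wy": 0, "wz": 0.003, "gripper": -1}]'

```text
t: 13.32
eef_pos: [588.6, -20.0, 250.2]
eef_rot: [0.501, -0.5, 0.499, -0.5]
force: [-3.0, -17.1, 13.4]
grip_width: 0.2
```

```bash
python3 - <<'E'
from h import *
from workcell import ctrl
s=ctrl.state(); print(s["t"],s["force"],tip(s),s["eef_pos"],rot(s).apply([0,1,0]),s["grip_width"])
E
```

```text
13.325 [ -3.03164666 -17.05803038  13.36314467] [588.73593474 -19.96065207  77.16080284] [588.56783049 -19.98900958 250.16071884] [ 9.71700849e-04  1.63916220e-04 -9.99999514e-01] 0.15735937949273232
```

Emit:
jog_arm --plan '[{"dx": 1.2, "dy": -1.5, "dz": 0, "wx": -0.001, "wy": 0, "wz": 0, "gripper": -1}, {"dx": 17.1, "dy": -2.3, "dz": -0.5, "wx": -0.001, "wy": 0, "wz": 0.09, "gripper": -1}, {"dx": 32.5, "dy": -0.2, "dz": -0.5, "wx": -0.001, "wy": 0, "wz": 0.18, "gripper": -1}, {"dx": 32.5, "dy": -0.2, "dz": -0.5, "wx": -0.001, "wy": 0, "wz": 0.18, "gripper": -1}]'

```text
t: 13.82
eef_pos: [588.3, -53.6, 250.6]
eef_rot: [0.543, -0.453, 0.543, -0.453]
force: [-0.2, -0.7, 0.3]
grip_width: 0.4
```

```bash
cat >> h.py <<'E'
def dmeas(c):
    S,T=pickle.load(open("st1.pkl","rb"))
    g=lambda c:cv2.cvtColor(c["pixels"],cv2.COLOR_RGB2GRAY).astype(np.float32)
    a,b=g(S),g(c)
    for (x0,y0,w,h) in [(338,214,13,10),(340,215,17,14)]:
        t=cv2.resize(a[y0:y0+h,x0:x0+w],None,fx=10,fy=10,interpolation=cv2.INTER_CUBIC)
        P=6; r=cv2.resize(b[y0-P:y0+h+P,x0-P:x0+w+P],None,fx=10,fy=10,interpolation=cv2.INTER_CUBIC)
        m=cv2.matchTemplate(r,t,cv2.TM_CCOEFF_NORMED);_,v,_,l=cv2.minMaxLoc(m); print("d~",round(-(l[1]/10-P)/.242,1),v)
def rep(s):
    print(round(s["t"],2),"F",s["force"].round(1),"tip",tip(s).round(2),"pos",s["eef_pos"].round(2),"ydir",rot(s).apply([0,1,0]).round(4),round(s["grip_width"],2))
E
python3 - <<'E'
from h import *
from workcell import ctrl
s=ctrl.state(); rep(s)
c=ctrl.camera("side"); crop(c,300,170,65,65,10,"pics/cs9.png");pickle.dump(c,open("s9.pkl","wb")); dmeas(c)
E
```

```text
13.82 F [-0.2 -0.7  0.3] tip [588.41 -22.59  80.41] pos [588.34 -53.56 250.62] ydir [ 4.000e-04  1.790e-01 -9.838e-01] 0.36
d~ -24.8 0.4801734685897827
d~ 4.5 0.5645737648010254
```

View pics/cs9.png

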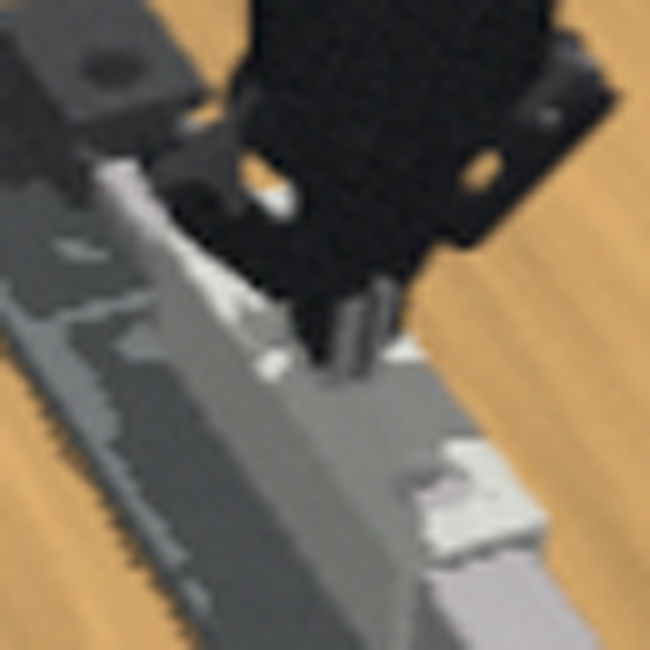

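```bash
cat >> h.py <<'E'
def shf(s,d): return rot(s).inv().apply(d).round(2)
E
python3 - <<'E'
from h import *
from workcell import ctrl
s=ctrl.state(); t=tip(s)
for p in [(588.4,-21.5,78),(588.4,-21.3,76.8),(588.4,-21.2,76)]: print(p,shf(s,np.array(p)-t))
E
```

```text
(588.4, -21.5, 78) [-0.19  2.42  0.2 ]
(588.4, -21.3, 76.8) [-0.18  3.64  0.2 ]
(588.4, -21.2, 76) [-0.13  4.44  0.2 ]
```

Emit:
jog_arm --plan '[{"dx": -0.2, "dy": 2.4, "dz": 0.1, "wx": 0, "wy": 0, "wz": 0, "gripper": -1}, {"dx": -0.2, "dy": 3.6, "dz": 0.1, "wx": 0, "wy": 0, "wz": 0, "gripper": -1}, {"dx": -0.2, "dy": 4.4, "dz": 0.1, "wx": 0, "wy": 0, "wz": 0, "gripper": -1}, {"dx": -0.2, "dy": 4.4, "dz": 0.1, "wx": 0, "wy": 0, "wz": 0, "gripper": -1}]'

```text
t: 14.38
eef_pos: [588.5, -51.4, 246.7]
eef_rot: [0.543, -0.454, 0.542, -0.454]
force: [-1.3, -3.4, 7.4]
grip_width: -0.2
```

```bash
python3 - <<'E'
from h import *
from workcell import ctrl
s=ctrl.state(); rep(s);t=tip(s)
for d in [(0,1,-.5),(0,2,-.5),(0,0,-1)]: print(d,shf(s,np.array(d)))
E
```

```text
14.38 F [-1.3 -3.4  7.4] tip [588.54 -20.89  76.4 ] pos [588.48 -51.36 246.69] ydir [ 4.000e-04  1.761e-01 -9.844e-01] -0.22
(0, 1, -0.5) [-0.9   0.67  0.  ]
(0, 2, -0.5) [-1.88  0.84  0.  ]
(0, 0, -1) [ 0.18  0.98 -0.  ]
```

Emit:
jog_arm --plan '[{"dx": 0.1, "dy": 0.9, "dz": 0, "wx": 0, "wy": 0, "wz": 0.001, "gripper": -1}, {"dx": -0.6, "dy": 1.1, "dz": 0, "wx": 0, "wy": 0, "wz": 0.002, "gripper": -1}, {"dx": -1.2, "dy": 1.2, "dz": 0, "wx": 0, "wy": 0, "wz": 0.002, "gripper": -1}]'

```text
t: 14.75
eef_pos: [588.7, -49.7, 246.4]
eef_rot: [0.543, -0.454, 0.541, -0.454]
force: [-1.3, -6.1, 8.9]
grip_width: -0.1
```

```bash
python3 - <<'E'
from h import *
from workcell import ctrl
s=ctrl.state(); rep(s)
E
```

```text
14.75 F [-1.3 -6.1  8.9] tip [588.95 -19.22  76.07] pos [588.73 -49.7  246.37] ydir [ 0.0013  0.1762 -0.9844] -0.07
```

The tilted tip pushes the crown deeper, and the tube now moves at only about 6 N. I'll keep going.

Emit:
jog_arm --plan '[{"dx": -1.0, "dy": 0.7, "dz": -0.2, "wx": 0, "wy": 0, "wz": 0.001, "gripper": -1}, {"dx": -2.0, "dy": 0.9, "dz": -0.4, "wx": 0, "wy": 0, "wz": 0.001, "gripper": -1}, {"dx": -3.0, "dy": 1.1, "dz": -0.4, "wx": 0, "wy": 0, "wz": 0.001, "gripper": -1}]'

```text
t: 15.12
eef_pos: [588.6, -46.9, 246.4]
eef_rot: [0.543, -0.455, 0.54, -0.454]
force: [-2.7, -15.0, 8.5]
grip_width: -0.3
```

```bash
python3 - <<'E'
from h import *
from workcell import ctrl
s=ctrl.state(); rep(s)
E
```

```text
15.12 F [ -2.7 -15.    8.5] tip [589.01 -16.82  75.99] pos [588.6  -46.91 246.35] ydir [ 0.0024  0.174  -0.9848] -0.31
```

Emit:
jog_arm --plan '[{"dx": -1.5, "dy": 0.4, "dz": -0.4, "wx": -0.002, "wy": 0, "wz": 0.003, "gripper": -1}, {"dx": -2.5, "dy": 0.5, "dz": -0.4, "wx": -0.002, "wy": 0, "wz": 0.003, "gripper": -1}, {"dx": -3.5, "dy": 0.6, "dz": -0.4, "wx": -0.002, "wy": 0, "wz": 0.003, "gripper": -1}]'

```text
t: 15.5
eef_pos: [588.6, -43.4, 246.5]
eef_rot: [0.543, -0.455, 0.54, -0.454]
force: [2.1, -8.7, -0.5]
grip_width: -0.2
```

```bash
python3 - <<'E'
from h import *
from workcell import ctrl
s=ctrl.state(); rep(s)
for d in [(0,10,2),(0,30,2),(0,1,2)]: print(d,shf(s,np.array(d)))
E
```

```text
15.5 F [ 2.1 -8.7 -0.5] tip [588.84 -13.2   76.19] pos [588.58 -43.39 246.53] ydir [ 0.0015  0.1745 -0.9847] -0.24
(0, 10, 2) [-10.2   -0.22   0.05]
(0, 30, 2) [-29.89   3.27   0.14]
(0, 1, 2) [-1.33 -1.79  0.01]
```

Emit:
jog_arm --plan '[{"dx": -3.3, "dy": -1.5, "dz": 0, "wx": -0.001, "wy": 0, "wz": 0.001, "gripper": -1}, {"dx": -6.3, "dy": -0.9, "dz": 0, "wx": -0.001, "wy": 0, "wz": 0.001, "gripper": -1}, {"dx": -9.2, "dy": -0.4, "dz": 0, "wx": -0.001, "wy": 0, "wz": 0.001, "gripper": -1}, {"dx": -12.2, "dy": 0.1, "dz": 0, "wx": -0.001, "wy": 0, "wz": 0.001, "gripper": -1}, {"dx": -15.1, "dy": 0.6, "dz": 0, "wx": -0.001, "wy": 0, "wz": 0.001, "gripper": -1}, {"dx": -18.1, "dy": 1.2, "dz": 0, "wx": -0.001, "wy": 0, "wz": 0.001, "gripper": -1}, {"dx": -21, "dy": 1.7, "dz": 0, "wx": -0.001, "wy": 0, "wz": 0.001, "gripper": -1}, {"dx": -24, "dy": 2.2, "dz": 0, "wx": -0.001, "wy": 0, "wz": 0.001, "gripper": -1}, {"dx": -27, "dy": 2.7, "dz": 0, "wx": -0.001, "wy": 0, "wz": 0.001, "gripper": -1}]'

```text
t: 16.62
eef_pos: [588.5, -16.1, 248.4]
eef_rot: [0.543, -0.456, 0.54, -0.453]
force: [0.1, -9.0, -4.2]
grip_width: 0.1
```

```bash
python3 - <<'E'
from h import *
from workcell import ctrl
s=ctrl.state(); rep(s)
c=ctrl.camera("side"); crop(c,290,160,85,85,8,"pics/cs10.png")
E
```

```text
16.62 F [ 0.1 -9.  -4.2] tip [588.56  13.84  77.99] pos [588.49 -16.14 248.37] ydir [ 4.000e-04  1.733e-01 -9.849e-01] 0.1
```

View pics/cs10.png

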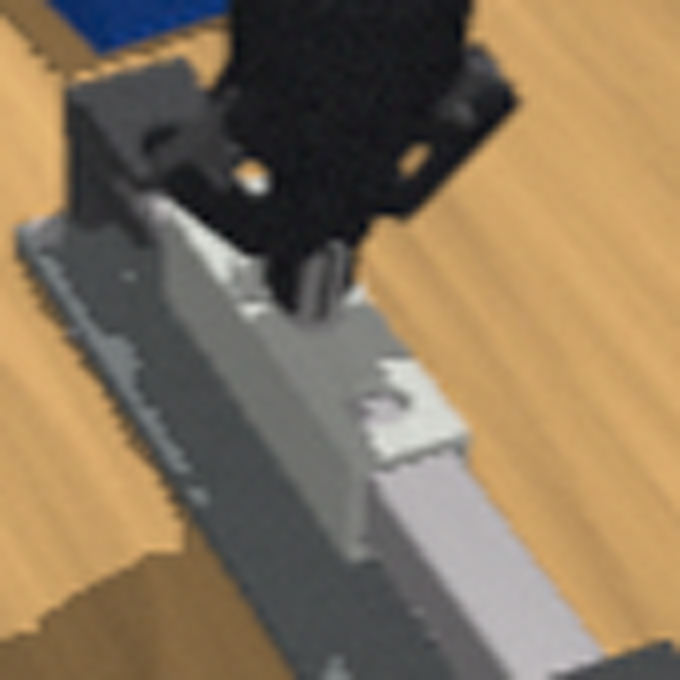

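The tube is sliding, now about 38 mm out. The next hole, at crop (382,405), hasn't reached the button yet. I'll go slower from here.

Emit:
jog_arm --plan '[{"dx": -3, "dy": 0.5, "dz": 0, "wx": 0, "wy": 0, "wz": 0.001, "gripper": -1}, {"dx": -6, "dy": 1, "dz": 0, "wx": 0, "wy": 0, "wz": 0.001, "gripper": -1}, {"dx": -8.5, "dy": 1.5, "dz": 0, "wx": 0, "wy": 0, "wz": 0.001, "gripper": -1}, {"dx": -10, "dy": 1.7, "dz": 0, "wx": 0, "wy": 0, "wz": 0.001, "gripper": -1}]'

```text
t: 17.18
eef_pos: [588.3, -5.3, 248.4]
eef_rot: [0.544, -0.456, 0.54, -0.453]
force: [-0.3, -2.8, -1.9]
grip_width: -0.3
```

```bash
python3 - <<'E'
from h import *
from workcell import ctrl
s=ctrl.state(); rep(s)
E
```

```text
17.18 F [-0.3 -2.8 -1.9] tip [588.33  24.92  78.09] pos [588.32  -5.26 248.44] ydir [ 1.000e-04  1.744e-01 -9.847e-01] -0.32
```

Emit:
jog_arm --plan '[{"dx": -0.7, "dy": 0.1, "dz": 0, "wx": 0, "wy": 0, "wz": 0.001, "gripper": -1}, {"dx": -1.2, "dy": 0.2, "dz": 0, "wx": 0, "wy": 0, "wz": 0.001, "gripper": -1}]'

```text
t: 17.42
eef_pos: [588.3, -4.1, 248.4]
eef_rot: [0.544, -0.455, 0.54, -0.453]
force: [-0.5, -2.6, -1.4]
grip_width: 0.3
```

```bash
python3 - <<'E'
from h import *
from workcell import ctrl
s=ctrl.state(); rep(s)
c=ctrl.camera("side"); crop(c,290,160,85,85,8,"pics/cs11.png")
E
```

```text
17.43 F [-0.5 -2.6 -1.4] tip [588.32  26.24  78.11] pos [588.31  -4.08 248.43] ydir [ 1.000e-04  1.753e-01 -9.845e-01] 0.27
```

View pics/cs11.png

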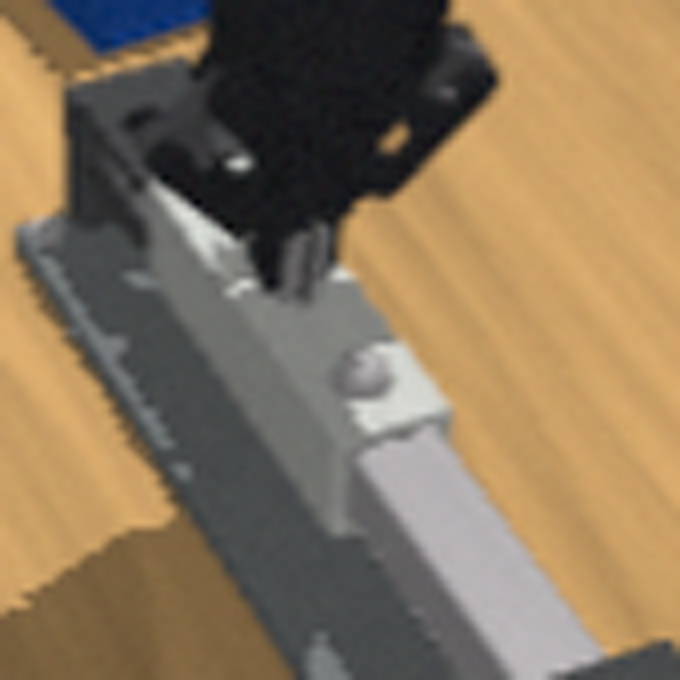

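The button dome stands up in the next hole at crop (365,372), with the tube about 50 mm out and only 2.6 N on the lug. Next I'll retract and go to the pin.

```bash
python3 - <<'E'
from h import *
from workcell import ctrl
s=ctrl.state()
print(shf(s,[0,-3,1]),shf(s,[0,-8,50])); G=154.7
print(go(s,[434,83.5,G+140],RB))
E
```

```text
[ 2.78 -1.51 -0.02] [-8.900e-01 -5.063e+01  1.000e-02]
(array([ -95.3,  -30.2, -153.7]), array([-0.0006,  0.0061, -0.1762]))
```

Emit:
jog_arm --plan '[{"dx": 2.8, "dy": -1.5, "dz": 0, "wx": 0, "wy": 0, "wz": 0, "gripper": -1}, {"dx": -0.9, "dy": -50, "dz": 0, "wx": 0, "wy": 0, "wz": 0, "gripper": -1}, {"dx": -20, "dy": -55, "dz": -40, "wx": 0, "wy": 0.006, "wz": -0.05, "gripper": 0.4}, {"dx": -50, "dy": -45, "dz": -85, "wx": 0, "wy": 0.006, "wz": -0.12, "gripper": 0.4}, {"dx": -80, "dy": -35, "dz": -130, "wx": 0, "wy": 0.006, "wz": -0.176, "gripper": 0.4}, {"dx": -95.3, "dy": -30.2, "dz": -153.7, "wx": 0, "wy": 0.006, "wz": -0.176, "gripper": 0.4}, {"dx": -95.3, "dy": -30.2, "dz": -153.7, "wx": 0, "wy": 0.006, "wz": -0.176, "gripper": 0.4}, {"dx": -95.3, "dy": -30.2, "dz": -153.7, "wx": 0, "wy": 0.006, "wz": -0.176, "gripper": 0.4}]'

```text
t: 18.48
eef_pos: [434.8, 83.3, 295.0]
eef_rot: [0.501, -0.499, 0.5, -0.5]
force: [0.2, -0.5, -1.0]
grip_width: 59.9
```

```bash
python3 - <<'E'
from h import *
from workcell import ctrl
s=ctrl.state(); rep(s)
print(go(s,[434,83.5,154.7+81],RB))
c=ctrl.camera("side"); crop(c,210,120,170,130,4,"pics/cs12.png");pickle.dump(c,open("s12.pkl","wb"))
E
```

```text
18.48 F [ 0.2 -0.5 -1. ] tip [435.16  83.38 121.98] pos [434.85  83.31 294.98] ydir [ 1.8e-03  4.0e-04 -1.0e+00] 59.88
(array([-0.2, 59.3, -1. ]), array([-0.0018, -0.0001, -0.0004]))
```

View pics/cs12.png

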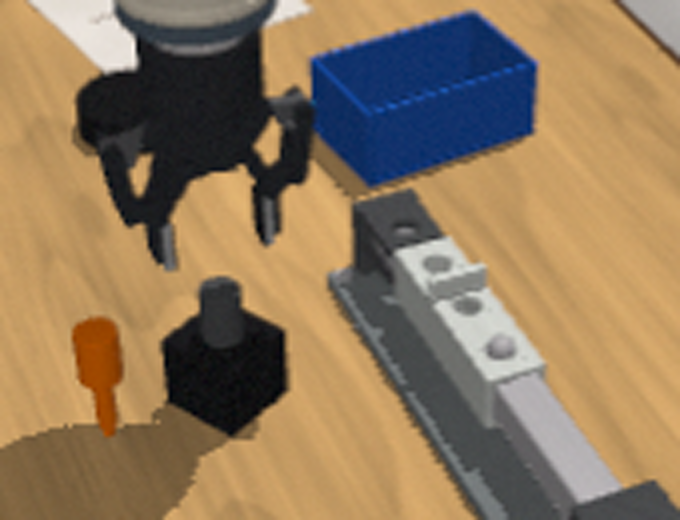

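The rig looks right, with the button at crop (501,346) in the last hole. The open fingers straddle the black block's pin at (221,310). Now I'll descend.

Emit:
jog_arm --force 40 --plan '[{"dx": -0.2, "dy": 30, "dz": -0.8, "wx": -0.002, "wy": 0, "wz": 0, "gripper": 0.4}, {"dx": -0.2, "dy": 50, "dz": -0.8, "wx": -0.002, "wy": 0, "wz": 0, "gripper": 0.4}, {"dx": -0.2, "dy": 59, "dz": -0.8, "wx": -0.002, "wy": 0, "wz": 0, "gripper": 0.4}, {"dx": -0.2, "dy": 59, "dz": -0.8, "wx": -0.002, "wy": 0, "wz": 0, "gripper": 0.4}, {"dx": -0.2, "dy": 59, "dz": -0.8, "wx": -0.002, "wy": 0, "wz": 0, "gripper": 0}, {"dx": -0.2, "dy": 59, "dz": -0.8, "wx": -0.002, "wy": 0, "wz": 0, "gripper": -0.4}, {"dx": -0.2, "dy": 59, "dz": -0.8, "wx": -0.002, "wy": 0, "wz": 0, "gripper": -0.8}, {"dx": -0.2, "dy": 59, "dz": -0.8, "wx": -0.002, "wy": 0, "wz": 0, "gripper": -0.8}]'

```text
t: 19.52
eef_pos: [434.6, 83.4, 236.7]
eef_rot: [-0.5, 0.499, -0.5, 0.5]
force: [-0.1, -1.1, 7.3]
grip_width: 28.9
```

```bash
python3 - <<'E'
from h import *
from workcell import ctrl
s=ctrl.state(); rep(s)
E
```

```text
19.52 F [-0.1 -1.1  7.3] tip [434.81  83.46  63.65] pos [434.58  83.39 236.65] ydir [ 1.3e-03  4.0e-04 -1.0e+00] 28.93
```

Emit:
jog_arm --plan '[{"dx": 0, "dy": -10, "dz": 0, "wx": -0.001, "wy": 0, "wz": 0, "gripper": -0.8}, {"dx": 0, "dy": -30, "dz": 0, "wx": -0.001, "wy": 0, "wz": 0, "gripper": -0.8}, {"dx": 0, "dy": -60, "dz": 0, "wx": -0.001, "wy": 0, "wz": 0, "gripper": -0.8}, {"dx": 0, "dy": -95, "dz": 0, "wx": -0.001, "wy": 0, "wz": 0, "gripper": -0.8}, {"dx": 0, "dy": -95, "dz": 0, "wx": -0.001, "wy": 0, "wz": 0, "gripper": -0.8}]'

```text
t: 20.15
eef_pos: [434.9, 83.4, 334.3]
eef_rot: [0.501, -0.498, 0.499, -0.501]
force: [-0.1, 0.1, -2.6]
grip_width: 28.8
```

```bash
python3 - <<'E'
from h import *
from workcell import ctrl
s=ctrl.state(); rep(s)
print(go(s,[588.3,128.3,s["eef_pos"][2]],RB))
E
```

```text
20.15 F [-0.1  0.1 -2.6] tip [435.79  83.55 161.3 ] pos [434.89  83.43 334.3 ] ydir [ 5.2e-03  7.0e-04 -1.0e+00] 28.83
(array([-44.9,   0.8, 153.4]), array([-0.0052, -0.0002, -0.0007]))
```

Emit:
jog_arm --plan '[{"dx": -15, "dy": 0.3, "dz": 50, "wx": -0.005, "wy": 0, "wz": -0.001, "gripper": -0.8}, {"dx": -30, "dy": 0.8, "dz": 105, "wx": -0.005, "wy": 0, "wz": -0.001, "gripper": -0.8}, {"dx": -44.9, "dy": 0.8, "dz": 153.4, "wx": -0.005, "wy": 0, "wz": -0.001, "gripper": -0.8}, {"dx": -44.9, "dy": 0.8, "dz": 153.4, "wx": -0.005, "wy": 0, "wz": -0.001, "gripper": -0.8}, {"dx": -44.9, "dy": 0.8, "dz": 153.4, "wx": -0.005, "wy": 0, "wz": -0.001, "gripper": -0.8}, {"dx": -44.9, "dy": 0.8, "dz": 153.4, "wx": -0.005, "wy": 0, "wz": -0.001, "gripper": -0.8}]'

```text
t: 20.9
eef_pos: [587.3, 128.0, 334.1]
eef_rot: [-0.499, 0.5, -0.5, 0.5]
force: [-0.0, -0.7, -1.4]
grip_width: 28.4
```

```bash
python3 - <<'E'
from h import *
from workcell import ctrl
s=ctrl.state(); rep(s)
print(go(s,[588.3,128.3,s["eef_pos"][2]],RB))
c=ctrl.camera("side"); crop(c,270,100,100,110,6,"pics/cs13.png");pickle.dump(c,open("s13.pkl","wb"))
c=ctrl.camera("top"); crop(c,240,150,110,80,7,"pics/ct13.png");pickle.dump(c,open("t13.pkl","wb"))
E
```

```text
20.9 F [-0.  -0.7 -1.4] tip [587.1  127.93 161.1 ] pos [587.28 128.02 334.1 ] ydir [-1.1e-03 -5.0e-04 -1.0e+00] 28.45
(array([-0.3, -0. ,  1. ]), array([ 0.0011, -0.0004,  0.0005]))
```

View pics/cs13.png

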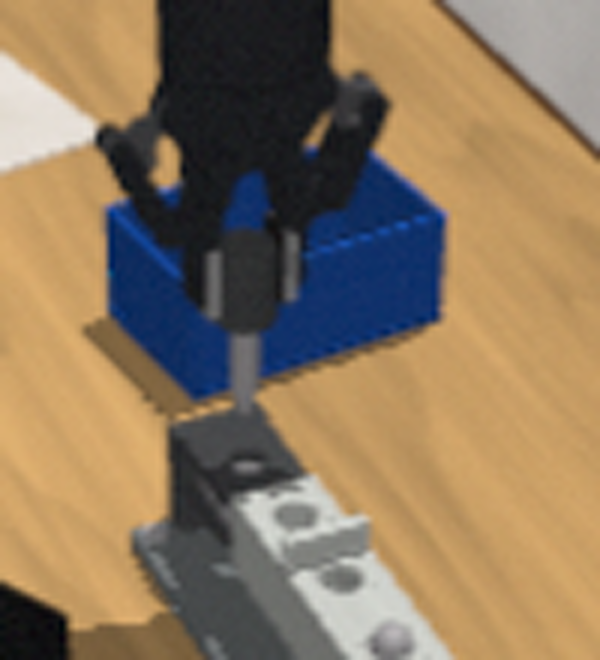

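View pics/ct13.png

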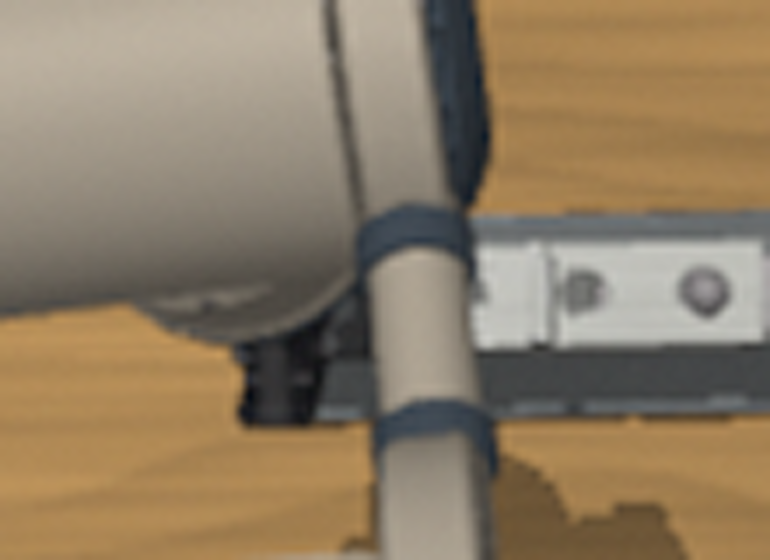

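```bash
python3 - <<'E'
from h import *
c=pickle.load(open("s13.pkl","rb"))
for z in (97,99,101,103): print(z,proj(c,(587.1,128,z)), "inv",atz(c,(310.5,168.6),z))
print(proj(c,(588.3,128.1,72)), atz(c,((248.5)/6-.5+270,(466.5)/6-.5+100),72),atz(c,(311,176.4),72))
# head bottom centre / top
print(proj(c,(587.1,128,151)))
E
```

```text
97 [310.38593247 169.59689899] inv [589.31880117 132.30151157  97.        ]
99 [310.38790218 169.02413936] inv [588.20864474 129.75762045  99.        ]
101 [310.38987929 168.45024002] inv [587.09848831 127.21372932 101.        ]
103 [310.39186382 167.87519815] inv [585.98833187 124.6698382  103.        ]
[310.73146148 176.54362886] [587.44248273 124.79390546  72.        ] [589.28358227 128.4279502   72.        ]
[310.44180279 153.72390791]
```

Pin tip, clevis hole and arm readings agree to about 1 mm: the tip is at crop (243,412) and the hole at (248,466). Now I'll insert.

Emit:
jog_arm --plan '[{"dx": -0.3, "dy": 10, "dz": 1, "wx": 0.001, "wy": 0, "wz": 0, "gripper": -0.8}, {"dx": -0.3, "dy": 22, "dz": 1, "wx": 0.001, "wy": 0, "wz": 0, "gripper": -0.8}, {"dx": -0.3, "dy": 27, "dz": 1, "wx": 0.001, "wy": 0, "wz": 0, "gripper": -0.8}, {"dx": -0.3, "dy": 32, "dz": 1, "wx": 0.001, "wy": 0, "wz": 0, "gripper": -0.8}, {"dx": -0.3, "dy": 38, "dz": 1, "wx": 0.001, "wy": 0, "wz": 0, "gripper": -0.8}]'

```text
t: 21.62
eef_pos: [588.7, 128.4, 296.2]
eef_rot: [-0.5, 0.5, -0.5, 0.5]
force: [-0.3, -0.2, -1.1]
grip_width: 29.2
```

```bash
python3 - <<'E'
from h import *
from workcell import ctrl
s=ctrl.state(); rep(s)
print(go(s,[588.3,128.3,252.7],RB))
c=ctrl.camera("side"); crop(c,270,120,100,90,7,"pics/cs14.png")
E
```

```text
21.62 F [-0.3 -0.2 -1.1] tip [588.86 128.29 123.18] pos [588.67 128.35 296.18] ydir [ 1.1e-03 -4.0e-04 -1.0e+00] 29.18
(array([ 0. , 43.5, -0.4]), array([-0.0011, -0.0005,  0.0004]))
```

View pics/cs14.png

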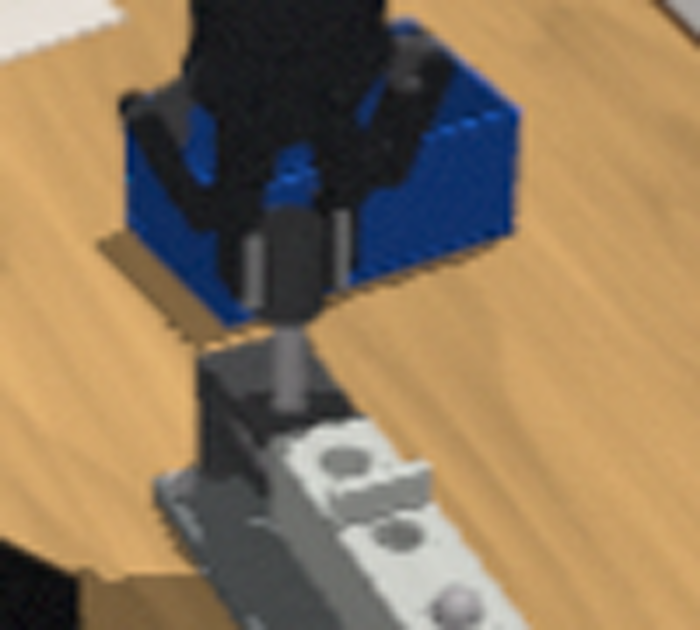

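Emit:
jog_arm --plan '[{"dx": 0, "dy": 4, "dz": -0.3, "wx": -0.001, "wy": 0, "wz": 0, "gripper": -0.8}, {"dx": 0, "dy": 8, "dz": -0.3, "wx": -0.001, "wy": 0, "wz": 0, "gripper": -0.8}, {"dx": 0, "dy": 12, "dz": -0.3, "wx": -0.001, "wy": 0, "wz": 0, "gripper": -0.8}, {"dx": 0, "dy": 16, "dz": -0.3, "wx": -0.001, "wy": 0, "wz": 0, "gripper": -0.8}]'

```text
t: 22.18
eef_pos: [588.1, 128.3, 279.2]
eef_rot: [-0.5, 0.5, -0.5, 0.5]
force: [-0.2, 0.4, -1.5]
grip_width: 28.7
```

Through the eye without resistance. I'll continue to the lower knuckle and the collar.

Emit:
jog_arm --plan '[{"dx": 0, "dy": 5, "dz": 0, "wx": 0, "wy": 0, "wz": 0, "gripper": -0.8}, {"dx": 0, "dy": 10, "dz": 0, "wx": 0, "wy": 0, "wz": 0, "gripper": -0.8}, {"dx": 0, "dy": 15, "dz": 0, "wx": 0, "wy": 0, "wz": 0, "gripper": -0.8}, {"dx": 0, "dy": 20, "dz": 0, "wx": 0, "wy": 0, "wz": 0, "gripper": -0.8}, {"dx": 0, "dy": 24.5, "dz": 0, "wx": 0, "wy": 0, "wz": 0, "gripper": -0.8}, {"dx": 0, "dy": 25.5, "dz": 0, "wx": 0, "wy": 0, "wz": 0, "gripper": -0.8}]'

```text
t: 22.92
eef_pos: [588.0, 128.3, 253.3]
eef_rot: [-0.499, 0.5, -0.5, 0.5]
force: [-0.3, 0.1, -2.5]
grip_width: 29.0
```

Emit:
jog_arm --plan '[{"dx": 0, "dy": 0.8, "dz": 0, "wx": 0, "wy": 0, "wz": 0, "gripper": -0.8}, {"dx": 0, "dy": 1.3, "dz": 0, "wx": 0, "wy": 0, "wz": 0, "gripper": -0.8}]'

```text
t: 23.18
eef_pos: [588.1, 128.3, 252.6]
eef_rot: [-0.5, 0.5, -0.5, 0.5]
force: [-4.5, -1.1, 12.4]
grip_width: 29.1
```

The collar has seated (12 N up at the expected height). Releasing.

Emit:
jog_arm --plan '[{"dx": 0, "dy": -0.5, "dz": 0, "wx": 0, "wy": 0, "wz": 0, "gripper": -0.2}, {"dx": 0, "dy": -0.5, "dz": 0, "wx": 0, "wy": 0, "wz": 0, "gripper": 0.3}, {"dx": 0, "dy": -0.5, "dz": 0, "wx": 0, "wy": 0, "wz": 0, "gripper": 0.5}, {"dx": 0, "dy": -0.5, "dz": 0, "wx": 0, "wy": 0, "wz": 0, "gripper": 0.5}]'

```text
t: 23.68
eef_pos: [588.1, 128.3, 253.1]
eef_rot: [-0.5, 0.5, -0.5, 0.5]
force: [0.5, 0.4, -0.3]
grip_width: 63.7
```

```bash
python3 - <<'E'
from h import *
from workcell import ctrl
s=ctrl.state(); rep(s)
c=ctrl.camera("side"); crop(c,270,120,100,90,7,"pics/cs15.png")
E
```

```text
23.68 F [ 0.5  0.4 -0.3] tip [587.96 128.21  80.11] pos [588.1  128.3  253.11] ydir [-8.e-04 -5.e-04 -1.e+00] 63.7
```

View pics/cs15.png

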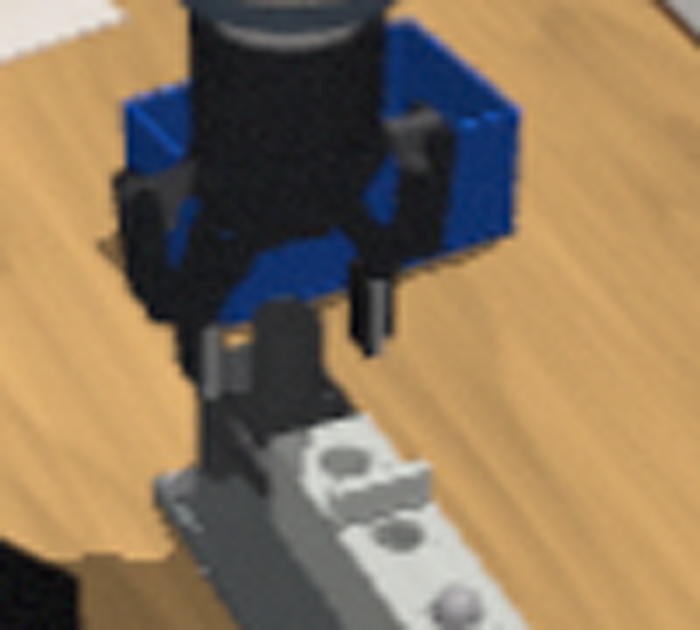

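The pin sits on the clevis and the fingers are clear on both sides. Lifting away now.

Emit:
jog_arm --plan '[{"dx": 0, "dy": -15, "dz": 0, "wx": 0, "wy": 0, "wz": 0, "gripper": 0.5}, {"dx": 0, "dy": -50, "dz": 0, "wx": 0, "wy": 0, "wz": 0, "gripper": 0.5}, {"dx": 0, "dy": -100, "dz": 0, "wx": 0, "wy": 0, "wz": 0, "gripper": 0.5}, {"dx": -40, "dy": -120, "dz": -50, "wx": 0, "wy": 0, "wz": 0, "gripper": 0.5}, {"dx": -100, "dy": -120, "dz": -100, "wx": 0, "wy": 0, "wz": 0, "gripper": 0.5}, {"dx": -160, "dy": -120, "dz": -150, "wx": 0, "wy": 0, "wz": 0, "gripper": 0.5}, {"dx": -200, "dy": -120, "dz": -150, "wx": 0, "wy": 0, "wz": 0, "gripper": 0.5}, {"dx": -200, "dy": -120, "dz": -150, "wx": 0, "wy": 0, "wz": 0, "gripper": 0.5}]'

```text
t: 24.72
eef_pos: [436.6, 331.3, 374.3]
eef_rot: [0.501, -0.501, 0.499, -0.499]
force: [-0.0, -0.7, 0.0]
grip_width: 63.8
```

```bash
python3 - <<'E'
from h import *
from workcell import ctrl
s=ctrl.state(); rep(s)
c=ctrl.camera("side"); crop(c,210,120,170,140,4,"pics/cs16.png")
c=ctrl.camera("top"); cv2.imwrite("pics/t16.png",c["pixels"][:,:,::-1]); crop(c,260,165,150,125,5,"pics/ct16.png")
E
```

```text
24.73 F [-0.  -0.7  0. ] tip [436.67 331.48 201.34] pos [436.63 331.34 374.33] ydir [ 2.e-04  8.e-04 -1.e+00] 63.79
```

View pics/cs16.png

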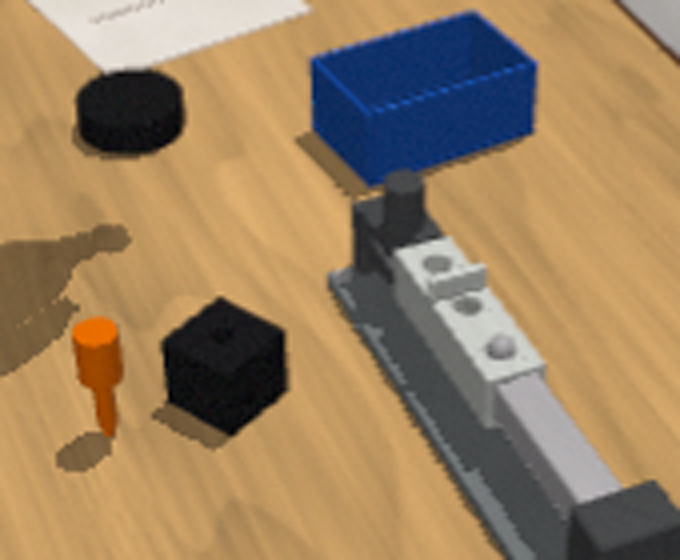

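View pics/ct16.png

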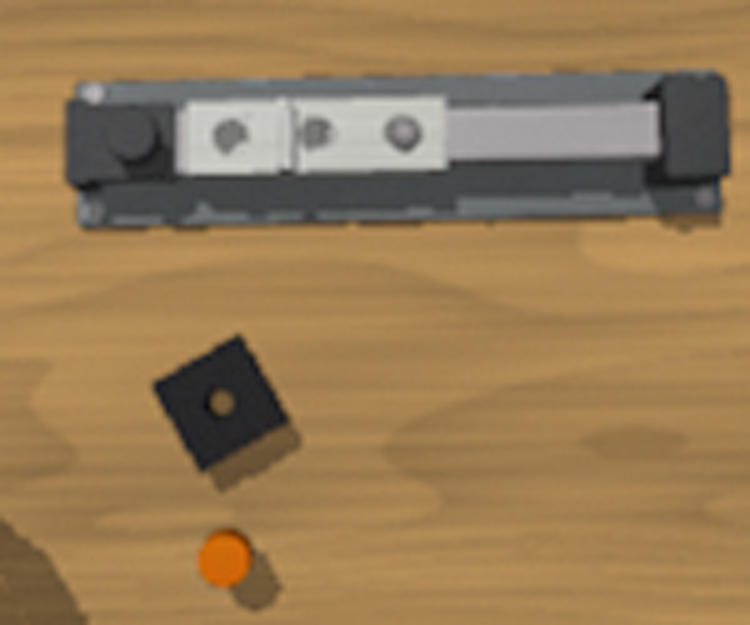

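Both views show the pin upright on the clevis at side crop (404,203), and the button up in the tube's last hole at (501,346). The block is empty, and the orange pin, bin and tape roll haven't moved. Handing in.

```bash
python3 - <<'E'
from workcell import ctrl
print(ctrl.sign_off())
E
```

```text
the job is handed in; nothing more can be done
None
```

The job is handed in: the tube is out at its next hole with the button snapped up in it, and the pin is down through the clevis and the tube's eye. It was handed in at about 25 s of the 50 s allowed.

- **Tube, first attempt:** this failed. With the fingertip held level on the button, the tube stuck about 4 mm out. I pushed up to about 28 N there, more than the 10 to 20 N described, so that stretch was not as gentle as asked. The button then sprang back up and I started again.
- **Tube, second attempt:** a second level push also stuck at about 4 mm, at up to 19 N. Tilting the fingertip about 10° pressed the button deeper. The tube then slid at 3 to 15 N until the button came up in the next hole, about 50 mm out.
- **Pin:** I took the grey pin from the black block. It went down through the clevis and eye without resistance, and the collar met the clevis at the expected height with about 12 N. I then let go and moved the arm clear.
- **Last checks:** both cameras show the button up in the next hole, the pin upright on the clevis and the block empty. The orange look-alike, bin and tape roll are where they were. I did not look closely at the jar and spanner at the end, but the arm never went near them. The wrist force read about zero.

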